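# Reload the UV unit: switch off, open, roll the canisters in, close, restart

### The job

The UV unit is still switched on from its last cycle: switch it off by pressing the square key so that the wide key pops up, then slide the lamp bar fully back to its parked end. Next take the upright pusher and with its blade gently roll every canister along its own lane until it drops into the shallow groove at the end wall, without lifting the canisters, touching them with the gripper or striking them so that they shoot off; then slide the lamp bar over them all the way to its stop, and only after that press the wide key fully down again. At the end the pusher must stand upright on its rubber mat, and the other things on the bench must be left where they are.

Things in the scene. Friction and masses are not known exactly. Their poses are not given: they have to be found in the camera images.
- unit: White UV unit fixed to the bench, 360 x 304 mm. Origin at bench level under the home row, midway between the lanes. x: direction in which canisters are rolled; y across the lanes; z up. Four level lanes along x, centre lines at y = -108, -36, +36, +108 mm, 66 mm wide between divider ribs (6 mm thick, x = -203 to +22 mm, tops 34 mm above the bench); steel floor 14.5 mm above the bench, open at x = -235 mm.
- home_row (a point): Middle of the home row (unit x = 0), in the floor of the home groove, 12 mm above the bench, axes as the unit. The groove, 2.5 mm below the lane floor, runs across all lanes from x = -13 mm to the end wall's face at x = +22 mm (wall top 52 mm above the bench). A canister rolled off the floor's edge drops in and stays at x = 0, with 3 mm of play. A round lip, 2.5 mm high, lies at x = -199 mm.
- can1_center (a point): Centre of canister 1 (absent in some runs): aluminium cylinder with grey end cap, 44 mm diameter, 60 mm long, about 0.15 kg, lying across the lane at unit y = -108 mm, its length (own y axis) along the unit's y. Centre 36.5 mm above the bench (34 mm when home). Starts at rest 80 to 145 mm before home (unit x = -0.145 to -0.080); home at unit x = 0. Rolls freely, and rolls on if struck.
- can2_center (a point): Centre of canister 2 (absent in some runs): aluminium cylinder with grey end cap, 44 mm diameter, 60 mm long, about 0.15 kg, lying across the lane at unit y = -36 mm, its length (own y axis) along the unit's y. Centre 36.5 mm above the bench (34 mm when home). Starts at rest 80 to 145 mm before home (unit x = -0.145 to -0.080); home at unit x = 0. Rolls freely, and rolls on if struck.
- can3_center (a point): Centre of canister 3 (absent in some runs): aluminium cylinder with grey end cap, 44 mm diameter, 60 mm long, about 0.15 kg, lying across the lane at unit y = 36 mm, its length (own y axis) along the unit's y. Centre 36.5 mm above the bench (34 mm when home). Starts at rest 80 to 145 mm before home (unit x = -0.145 to -0.080); home at unit x = 0. Rolls freely, and rolls on if struck.
- can4_center (a point): Centre of canister 4 (absent in some runs): aluminium cylinder with grey end cap, 44 mm diameter, 60 mm long, about 0.15 kg, lying across the lane at unit y = 108 mm, its length (own y axis) along the unit's y. Centre 36.5 mm above the bench (34 mm when home). Starts at rest 80 to 145 mm before home (unit x = -0.145 to -0.080); home at unit x = 0. Rolls freely, and rolls on if struck.
- pusher_stem (a point): Grip place of the free-standing pusher (0.3 kg): on the axis of its upright grey stem, 94 mm above the foot's underside; x to the blade's side, z up. The stem is 18 mm square (sides along x and y), free to grip from 50 to 112 mm above the underside, where it ends (black top, same width).
- pusher: The same pusher: origin at the foot's underside on the stem axis, axes as pusher_stem. White upright blade, 50 mm wide (y), from the underside to 46 mm up, its flat pushing face 30 mm from the stem axis on the +x side, looking to +x. Steel foot 50 mm wide, 8 mm thick, from 28 mm behind the stem axis (-x) to the blade.
- mat_center (a point): Centre of the top face of the black rubber mat (160 mm square, 3 mm thick, fixed to the bench) on which the pusher stands.
- lamp (a joint): Slide of the lamp bar: 0 m when parked over the housing behind the end wall, 0.085 m at its stop straight above the home row (it moves in the unit's -x direction). Starts over the groove at 0.055 to 0.085 m. Stays where it is left; moving it takes about 3 N. The side rails that carry it, outside the lanes, are 74 mm high from unit x = -25 to 125 mm; the housing behind the end wall is 46 mm high.
- lamp_handle (a point): Middle of the black fin-shaped handle on top of the lamp bar, 115 mm above the bench. The fin is 16 mm thick (unit x), 70 mm long (unit y) and stands 34 mm above the bar (17 mm above and below this point). Bar 40 mm wide (x), 312 mm long (y), its underside 74 mm and its top 98 mm above the bench.
- panel: Grey key-bank box fixed to the bench, 100 (x) x 160 (y) mm, 45 mm high; origin at the centre of its underside. Two interlocked white keys along y, 16 mm proud of it when up: square off key (30 mm) at y = +45 mm, wide full-cycle key (30 mm in x, 56 mm in y) at y = -32 mm. Pressing one makes the other rise; a key that is down stays down.
- key_full_top (a point): Centre of the top of the wide full-cycle key, 61 mm above the bench when up, 51 mm when down; it goes straight down 10 mm and stays. About 2 to 4 N moves it.
- key_off_top (a point): Centre of the top of the square off key, 61 mm above the bench when up, 51 mm when down; it goes straight down 10 mm and stays. About 2 to 4 N moves it.
- key_full (a joint): Wide full-cycle key: 0 m up, 0.010 m fully down and latched. Starts down.
- key_off (a joint): Square off key: 0 m up, 0.010 m fully down and latched. Starts up.
- cast_a: Bystander: white plaster jaw cast, 55 x 65 mm, 33 mm high, origin at its underside.
- cast_b: Bystander: a second such jaw cast.
- jar: Bystander: white jar, 64 mm diameter, 65 mm high, origin at its underside.

How it is judged:
By the outcome, as a careful person would: the job done as asked, in the order asked, and still so for the second after the job is handed in, with the robot touching nothing.
Of can1, can2, can3, can4 only 2 to 4 are there at a start; the rules pass over those that are not, and their reading is None.
At some moment in a run one of pusher may be knocked a few centimetres aside while the robot is not near it.
Once in a run the grip may slacken for a moment while it holds something.
It also fails if it takes over 208 s, if anything falls off the work surface, if the arm or the gripper's body presses on something with over 40 N, if the wrist force passes 120 N, or if a joint passes its speed limit or range.

### The arm

A 6-joint arm with a two-finger parallel gripper is mounted at the origin on the work surface. World frame = base frame: x ahead of the robot, y to its left, z up, the work surface at z = 0. Lengths are in m, angles in rad, forces in N, time in s.
With the tool pointing down it reaches from about 0.3 to 0.775 m from the base axis. Payload 14.6 kg.
Tool frame: the origin (TCP) lies on the centre line of the jaws, within the pads' length; the fingertips stand ctrl.tcp_to_tips ahead of it and the grasp point (between the pads) lies 2 mm behind it (ctrl.tcp_to_tips is the distance from the TCP to the fingertips, in m); z points along the fingers, y is the line along which they close (so a half turn about z gives the same grasp; the last joint's range is limited). The gripper opens to 94 mm and grips with 3 to 60 N. Pads are 16 mm wide; open, the fingers measure 119 mm over their backs; the gripper's body (75 mm by 177 mm) begins 78 mm behind the grasp point.
Start: joints at [-1.376, 0.3, 1.521, -0, 1.321, -0.067], TCP at [0.142, -0.531, 0.222] pointing down, gripper open.
Joint ranges: [-3.03, 3.03], [-0.79, 2.21], [0.23, 2.52], [-1.04, 4.18], [0, 3.07], [-2.55, 2.55]. Speed limits (rad/s): [2.22, 2.22, 2.57, 3.14, 3.14, 3.14].

### API

Orientations are given as [roll, pitch, yaw] about the fixed x, y, z axes, in that order (R = Rz(yaw) Ry(pitch) Rx(roll)).
In Python, from station import telemetry, viewer, hand_in, ctrl gives the robot as it stands.
- The arm moves only by the tool step_arm, never from a script. Its argument "plan" is a list of rows, each an object of numbers: "dx", "dy", "dz": the shift along the tool's x, y, z scaled (see below); "rx", "ry", "rz": the turn, a rotation vector about the tool's x, y, z scaled (see below); "claw": the closure, from 0 (fully open) to 1 (shut). In form: [{"dx": .., "dy": .., "dz": .., "rx": .., "ry": .., "rz": .., "claw": ..}, ...]. A call has 1 to 10 rows; each row shifts and turns the commanded pose from where the row before left it, along the tool's axes as they then stand; what a row does not reach is not made up. The controller multiplies each number of a shift by 0.1 m and each number of a turn by 90 degrees. A row lasts 1/10 s, in which the tool goes at most 50 mm and 8.59 degrees, less where a joint would pass 70% of its speed; a pose out of reach is approached as far as the arm can. A call with a number of a shift or a turn outside -1 to 1 is refused whole. A call with a gripper value outside its range is refused whole. The fingers move at their own pace and stop on an object; "grip_force" is the grip in N (left out, the last holds). Time passes only in rows, so rows that do not move let the fingers close. It gives the time, the measured TCP pose, the force, the opening and the grip force at its end, in the units of the state.
- telemetry.get_obs(): the state, without advancing time (a new reading comes with each control period).
- viewer.camera(name): name is "side" or "top" or "wrist"; returns a dict with "img" (480x640x3 uint8, red, green, blue), "z_map" (480x640 float32, m along the optical axis (not along the pixel's ray), 0 where there is no reading), "fx", "fy", "cx", "cy" (pixels), "dist" ([k1, k2, p1, p2, k3] as OpenCV has them; the pictures are not rectified), "R" (3x3) and "t" (3): a world point X has camera coordinates R X + t; the wrist camera has in their place "tool_from_camera" (4x4, takes a point from camera to tool coordinates, whose origin is the TCP and whose axes are the flange's). Camera axes: x right, y down, z forward; pixel columns grow to the right and rows downward; lengths in m; the calibration is good to about 2 mm. A picture is of the moment at which its call begins: read the wrist's pose just before it.
- hand_in(): hands the job in; it is judged then, once.
Trained networks look in a picture, given as the dict that the camera call returned (one of the last four; its "shot" number tells which), for a name from the list of things; names that differ only in an ending like _2 or _b are one class to them, and where a whole thing is asked for, a point or a joint stands for the part that bears it (a point fixed in the world has none). Each returns a list of dicts, best first, with "score" (0 to 1); they miss things now and then, are a little off and sometimes report something else, mostly with a low value. They report only what shows in the picture. A call takes as long as a camera call.
- viewer.recognise(target, picture): "rect" ([left, top, right, bottom] in pixels, round what is visible of it).
The state is a dict: "time_s": time; "qpos": joint angles; "joint_vel": joint speeds; "tau": joint torques, N m; "ee_pos": TCP position; "eef_rot": TCP orientation; "force": force on the tool from outside, world axes, zero at the start; "moment": the same for the moment, N m; "grip_width": finger opening in m; "grip_force": force on a finger pad.
Only numpy, scipy, OpenCV 4.12 (cv2) and the standard library are available. Lean on these libraries where they do the work, as an engineer would, in place of code of your own. Each camera call takes 0.05 s, during which the arm holds its last target. There are 200 camera calls.

## Working session

There is one attempt and no reset: what is moved stays moved. The work goes in short steps, Python scripts to look and compute and a tool call to move; the robot and the scene stay as the last step left them, time stands still between calls to the robot, and variables do not carry over. Pictures are saved under pics/ and viewed, at most 14 in all, crops included, and the job is handed in when it is done.

Besides the shell and the picture viewer there is one more tool, called after "Call:" as name(argument=value, ...) on one line, values as JSON. step_arm: Moves the arm, as the interface text tells. Shifts and turns lie within -1 to 1; 1 stands for 0.1 m of shift or 90 degrees of turn. Its arguments: {"type":"object","properties":{"plan":{"type":"array"},"grip_force":{"type":"number"}},"required":["plan"]}

```bash
mkdir -p pics
cat > h.py <<'E'
import numpy as np, cv2
from station import telemetry, viewer, hand_in, ctrl
def K(p): return np.array([[p['fx'],0,p['cx']],[0,p['fy'],p['cy']],[0,0,1.]])
def ext(p,obs=None):
    if 'R' in p: return np.array(p['R']),np.array(p['t'])
    from scipy.spatial.transform import Rotation as Ro
    T=np.eye(4);T[:3,:3]=Ro.from_euler('xyz',obs['eef_rot']).as_matrix();T[:3,3]=obs['ee_pos']
    M=np.linalg.inv(T@np.array(p['tool_from_camera']));return M[:3,:3],M[:3,3]
def rays(p,uv,R,t):
    n=cv2.undistortPoints(np.array(uv,float).reshape(-1,1,2),K(p),np.array(p['dist'],float)).reshape(-1,2)
    return np.c_[n,np.ones(len(n))]
def atz(p,uv,z,obs=None):   # pixel -> world on plane z
    R,t=ext(p,obs);d=rays(p,uv,R,t)@R;c=-R.T@t
    return c+d*((z-c[2])/d[:,2])[:,None]
def proj(p,X,obs=None):
    R,t=ext(p,obs);r,_=cv2.Rodrigues(R)
    return cv2.projectPoints(np.array(X,float).reshape(-1,1,3),r,t,K(p),np.array(p['dist'],float))[0].reshape(-1,2)
def cloud(p,obs=None):
    R,t=ext(p,obs);v,u=np.mgrid[0:480,0:640];uv=np.c_[u.ravel(),v.ravel()]
    z=p['z_map'].ravel();return ((rays(p,uv,R,t)*z[:,None]-t)@R).reshape(480,640,3)
def shot(name,fn=None):
    o=telemetry.get_obs();p=viewer.camera(name)
    if fn: cv2.imwrite('pics/'+fn,p['img'][:,:,::-1])
    return p,o
E
python3 - <<'E'
from h import *
print(ctrl.tcp_to_tips, telemetry.get_obs())
for n in('top','side'):
    p,o=shot(n,n+'0.png');C=cloud(p,o);R,t=ext(p);print(n,-R.T@t)
    for k in['unit','can1_center','pusher','mat_center','lamp_handle','panel','key_off_top','key_full_top','cast_a','jar']:
        for r in viewer.recognise(k,p)[:5]:
            a=r['rect'];c=[int((a[0]+a[2])/2),int((a[1]+a[3])/2)]
            print(k,round(r['score'],2),np.round(a),np.round(C[c[1],c[0]],3) )
E
```

```text
0.017 {'time_s': 0.0, 'qpos': array([-1.37556627e+00,  3.00452009e-01,  1.52162022e+00, -1.81639807e-05,
        1.32069407e+00, -6.65964224e-02]), 'joint_vel': array([ 0.00065021, -0.00189529,  0.00113626,  0.00107711, -0.0002651 ,
       -0.00166497]), 'tau': array([ 9.23306798e-04, -5.31810522e+01, -3.52738094e+01,  7.09072757e-02,
        2.43613205e-02, -9.02736565e-05]), 'ee_pos': array([ 0.14230943, -0.53100299,  0.22188024]), 'eef_rot': array([-3.14042044e+00, -6.05479821e-05,  2.61830946e-01]), 'force': array([-0.09011787,  0.05528162, -0.0115885 ]), 'moment': array([-0.00053273,  0.00737666,  0.00622483]), 'grip_force': 0.0, 'grip_width': 0.09421138609746606}
top [ 0.37008647 -0.03041261  1.31439721]
unit 0.84 [246. 164. 393. 293.] [ 0.55  -0.015  0.035]
unit 0.49 [158. 248. 217. 317.] [0.413 0.32  0.013]
pusher 0.94 [180. 278. 205. 300.] [0.394 0.299 0.04 ]
pusher 0.69 [450. 261. 475. 272.] [ 0.455 -0.367  0.048]
mat_center 0.73 [415. 306. 441. 331.] [ 0.327 -0.284  0.024]
mat_center 0.65 [158. 250. 218. 314.] [0.413 0.319 0.005]
mat_center 0.52 [243. 164. 394. 294.] [ 0.5
[... 570 characters left out ...]
2609685]
unit 0.98 [172. 167. 392. 352.] [ 0.543 -0.001  0.01 ]
can1_center 0.45 [202. 365. 243. 428.] [0.39  0.311 0.043]
pusher 0.95 [204. 364. 248. 427.] [0.39  0.305 0.039]
mat_center 0.91 [146. 350. 278. 472.] [0.398 0.332 0.013]
lamp_handle 0.8 [250. 173. 368. 255.] [ 0.525 -0.074  0.096]
panel 0.73 [367. 164. 431. 227.] [ 0.438 -0.281  0.058]
key_off_top 0.75 [149. 348. 280. 473.] [0.398 0.328 0.012]
key_off_top 0.64 [384. 189. 403. 204.] [ 0.444 -0.269  0.059]
key_full_top 0.64 [399. 170. 420. 189.] [ 0.454 -0.355  0.05 ]
cast_a 0.82 [109. 322. 152. 364.] [0.601 0.34  0.031]
cast_a 0.18 [369. 165. 428. 226.] [ 0.438 -0.281  0.058]
jar 0.94 [341. 149. 364. 180.] [ 0.596 -0.322  0.047]
```

```bash
python3 -c "
import cv2
a=cv2.imread('pics/top0.png')[140:350,140:500];cv2.imwrite('pics/t1.png',cv2.resize(a,(792,462),interpolation=cv2.INTER_CUBIC))
a=cv2.imread('pics/side0.png')[140:480,90:450];cv2.imwrite('pics/s1.png',cv2.resize(a,(635,600),interpolation=cv2.INTER_CUBIC))"
```

```text
(no output)
```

View pics/t1.png

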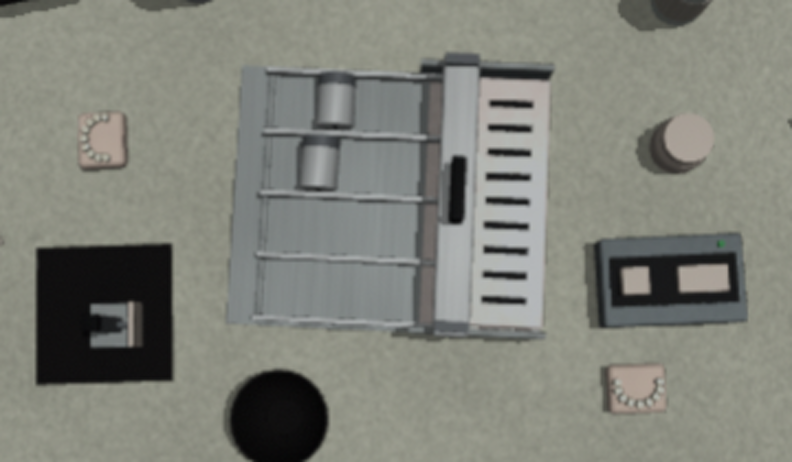

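View pics/s1.png

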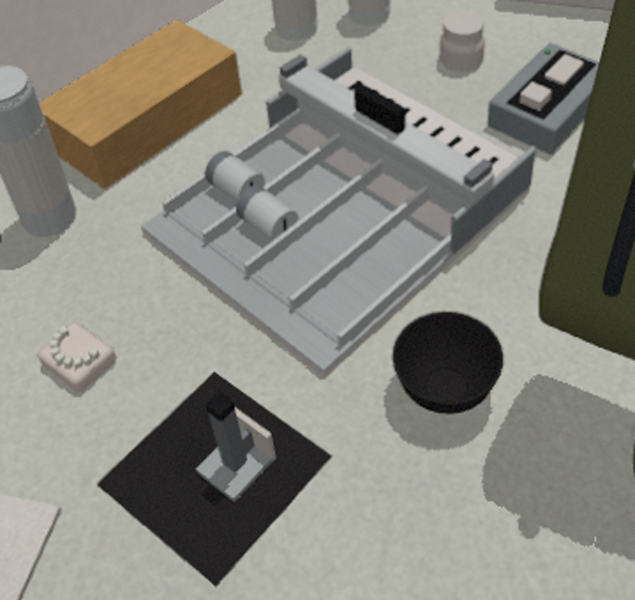

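The top view shows two canisters, in the two far lanes (y=+36 and +108). Unit +x points about world -y and the lamp bar is over the groove. The pusher is on its mat at the left, blade to the right, and the panel is at the right with the square key on the left. The side view agrees.

```bash
cat >> h.py <<'E'
from scipy.spatial.transform import Rotation as Ro
def need(pos,yaw):
    o=telemetry.get_obs();R=Ro.from_euler('xyz',o['eef_rot'])
    d=R.inv().apply(np.array(pos)-o['ee_pos'])
    w=(R.inv()*Ro.from_euler('xyz',[np.pi,0,yaw])).as_rotvec()
    print('need shift units',np.round(d/.1,3),'turn units',np.round(w/(np.pi/2),4),'t',round(o['time_s'],1))
def fit2(model,world):  # planar rigid fit -> yaw, origin, residuals
    m=np.array(model,float)[:,:2];w=np.array(world)[:,:2];mc,wc=m.mean(0),w.mean(0)
    a,b=m-mc,w-wc;th=np.arctan2((a[:,0]*b[:,1]-a[:,1]*b[:,0]).sum(),(a*b).sum())
    R=np.array([[np.cos(th),-np.sin(th)],[np.sin(th),np.cos(th)]]);return th,wc-R@mc,b-a@R.T
E
python3 - <<'E'
from h import *
p,o=shot('top')
f=lambda l:[(140+x/2.2,140+y/2.2) for x,y in l]
A=atz(p,f([(265,132),(260,193),(257,253)]),.034)
B=atz(p,f([(245,68),(229,322)]),.0145)
th,og,r=fit2([(-.203,.072),(-.203,0),(-.203,-.072),(-.235,.152),(-.235,-.152)],np.r_[A,B]);print('unit',th,og,np.round(r,4))
print('handle',atz(p,f([(457,157),(457,222)]),.132))
P=atz(p,f([(597,243),(741,234),(745,318),(604,326)]),.045)
th2,og2,r=fit2([(.05,.08),(.05,-.08),(-.05,-.08),(-.05,.08)],P);print('panel',th2,og2,np.round(r,4))
print('mat',atz(p,f([(37,248),(171,243),(172,380),(37,383)]),.003).mean(0))
print('pusher blade top',atz(p,f([(135,302),(135,347)]),.049),'stem top',atz(p,f([(98,324)]),.115))
c=np.array([np.cos(th2),np.sin(th2)]);n=np.array([-c[1],c[0]])
print('off',og2+.045*n,'full',og2-.032*n)
need([*(og2+.045*n),.15],th+np.pi/2)
E
```

```text
unit -1.6128474178817305 [ 0.54175495 -0.06585271] [[-0.0016  0.0002]
 [-0.0007  0.0016]
 [ 0.0022  0.0006]
 [-0.0026 -0.0009]
 [ 0.0026 -0.0014]]
handle [[ 0.57546081 -0.08284485  0.132     ]
 [ 0.50612478 -0.08291213  0.132     ]]
panel 0.0610870281915495 [ 0.45197641 -0.32688763] [[-0.0038 -0.0002]
 [-0.0025 -0.0016]
 [ 0.0033  0.0025]
 [ 0.003  -0.0007]]
mat [0.41211217 0.32122911 0.003     ]
pusher blade top [[0.42322893 0.27472547 0.049     ]
 [0.37297577 0.27312058 0.049     ]] stem top [[0.39686787 0.297463   0.115     ]]
off [ 0.44922921 -0.28197157] full [ 0.45392998 -0.35882794]
need shift units [ 3.609 -1.613  0.725] turn units [-0.      0.      0.1934] t 1.1
```

Call:
step_arm(plan=[{"rz": 0.065,"claw": 1},{"rz": 0.065,"claw": 1},{"rz": 0.064,"claw": 1},{"dx": 0.3,"dy": -0.26,"claw": 1},{"dx": 0.3,"dy": -0.26,"claw": 1},{"dx": 0.3,"dy": -0.26,"claw": 1},{"dx": 0.3,"dy": -0.26,"claw": 1},{"dx": 0.3,"dy": -0.26,"claw": 1},{"dx": 0.3,"dy": -0.26,"claw": 1},{"claw": 1}])

```text
$.plan[0]: bad value
```

Run:
```python
from h import *
p,o=shot('wrist','w1.png');print(o['ee_pos'],o['eef_rot'],o['grip_width'],o['time_s'])
for k in['key_off_top','key_full_top']:
    for r in viewer.recognise(k,p)[:3]:
        a=r['rect'];z=.061 if 'off' in k else .051
        print(k,r['score'],np.round(a),atz(p,[((a[0]+a[2])/2,(a[1]+a[3])/2)],z,o))
need([.449,-.282,.10],-.042)
```

```text
[ 0.14235878 -0.53124598  0.22245423] [-3.14158371e+00  4.89838950e-06  2.61816719e-01] 0.09426496045872199 1.15
need shift units [ 3.607 -1.614  1.225] turn units [-0.     -0.      0.1934] t 1.3
```

View pics/w1.png

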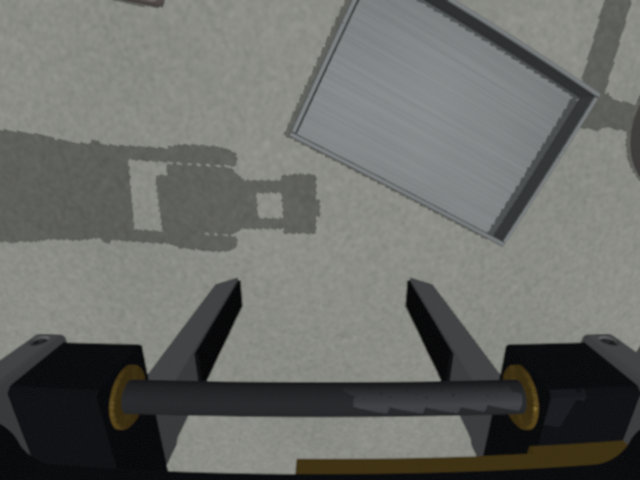

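The plan was refused, apparently because every field has to be given, so the arm did not move. The picture only shows an empty tray under the start pose.

Call:
step_arm(plan=[{"dx": 0,"dy": 0,"dz": 0,"rx": 0,"ry": 0,"rz": 0.065,"claw": 1},{"dx": 0,"dy": 0,"dz": 0,"rx": 0,"ry": 0,"rz": 0.065,"claw": 1},{"dx": 0,"dy": 0,"dz": 0,"rx": 0,"ry": 0,"rz": 0.064,"claw": 1},{"dx": 0.3,"dy": -0.26,"dz": 0,"rx": 0,"ry": 0,"rz": 0,"claw": 1},{"dx": 0.3,"dy": -0.26,"dz": 0,"rx": 0,"ry": 0,"rz": 0,"claw": 1},{"dx": 0.3,"dy": -0.26,"dz": 0,"rx": 0,"ry": 0,"rz": 0,"claw": 1},{"dx": 0.3,"dy": -0.26,"dz": 0,"rx": 0,"ry": 0,"rz": 0,"claw": 1},{"dx": 0.3,"dy": -0.26,"dz": 0,"rx": 0,"ry": 0,"rz": 0,"claw": 1},{"dx": 0.3,"dy": -0.26,"dz": 0,"rx": 0,"ry": 0,"rz": 0,"claw": 1},{"dx": 0,"dy": 0,"dz": 0,"rx": 0,"ry": 0,"rz": 0,"claw": 1}])

```text
time_s: 2.3
ee_pos: [0.3315, -0.3808, 0.2226]
eef_rot: [-3.141, -0.001, -0.039]
force: [-0.3, -0.4, -0.8]
grip_width: 0.0175
grip_force: 0.0
```

Run:
```python
from h import *
p,o=shot('wrist','w2.png');print(o['ee_pos'],o['eef_rot'],o['grip_width'],o['time_s'])
for k in['key_off_top','key_full_top']:
    for r in viewer.recognise(k,p)[:3]:
        a=r['rect'];z=.061 if 'off' in k else .051
        print(k,r['score'],np.round(a),atz(p,[((a[0]+a[2])/2,(a[1]+a[3])/2)],z,o))
need([.449,-.282,.10],-.042)
```

```text
[ 0.33148799 -0.38079926  0.22261667] [-3.14146946e+00 -6.38807774e-04 -3.90845814e-02] 0.017497239756256517 2.3
key_off_top 0.97 [188.  85. 230. 124.] [[ 0.45211647 -0.28343813  0.061     ]]
key_full_top 0.87 [261.  78. 327. 116.] [[ 0.45507368 -0.3585857   0.051     ]]
need shift units [ 1.16  -1.064  1.224] turn units [ 0.0001  0.0001 -0.0004] t 2.5
```

View pics/w2.png

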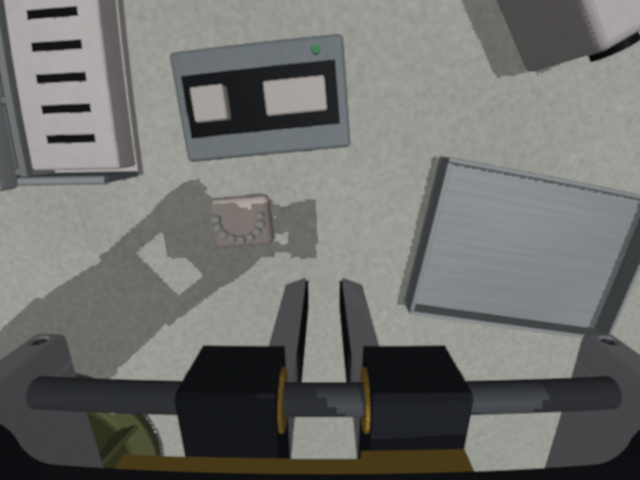

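Off key at (209,104) px, which gives world (0.451,-0.283). The wide key at (294,97) px gives (0.455,-0.359). Both agree with the top view.

Call:
step_arm(plan=[{"dx": 0.295,"dy": -0.263,"dz": 0,"rx": 0,"ry": 0,"rz": 0,"claw": 1},{"dx": 0.295,"dy": -0.263,"dz": 0,"rx": 0,"ry": 0,"rz": 0,"claw": 1},{"dx": 0.295,"dy": -0.263,"dz": 0,"rx": 0,"ry": 0,"rz": 0,"claw": 1},{"dx": 0.295,"dy": -0.263,"dz": 0,"rx": 0,"ry": 0,"rz": 0,"claw": 1},{"dx": 0,"dy": 0,"dz": 0.4,"rx": 0,"ry": 0,"rz": 0,"claw": 1},{"dx": 0,"dy": 0,"dz": 0.4,"rx": 0,"ry": 0,"rz": 0,"claw": 1},{"dx": 0,"dy": 0,"dz": 0.4,"rx": 0,"ry": 0,"rz": 0,"claw": 1},{"dx": 0,"dy": 0,"dz": 0,"rx": 0,"ry": 0,"rz": 0,"claw": 1},{"dx": 0,"dy": 0,"dz": 0,"rx": 0,"ry": 0,"rz": 0,"claw": 1}])

```text
time_s: 3.35
ee_pos: [0.4511, -0.2841, 0.1034]
eef_rot: [-3.142, 0.0, -0.044]
force: [-0.3, 0.1, 0.9]
grip_width: 0.0001
grip_force: 0.0
```

Run:
```python
from h import *
need([.451,-.283,.068],-.042); print(telemetry.get_obs()['ee_pos'],telemetry.get_obs()['grip_width'])
```

```text
need shift units [-0.001 -0.011  0.354] turn units [-0.      0.0001 -0.0015] t 3.4
[ 0.4510522  -0.2840784   0.10336847] 6.908557542585468e-05
```

Call:
step_arm(plan=[{"dx": 0,"dy": 0,"dz": 0.1,"rx": 0,"ry": 0,"rz": 0,"claw": 1},{"dx": 0,"dy": 0,"dz": 0.1,"rx": 0,"ry": 0,"rz": 0,"claw": 1},{"dx": 0,"dy": 0,"dz": 0.07,"rx": 0,"ry": 0,"rz": 0,"claw": 1},{"dx": 0,"dy": 0,"dz": 0.05,"rx": 0,"ry": 0,"rz": 0,"claw": 1},{"dx": 0,"dy": 0,"dz": 0.05,"rx": 0,"ry": 0,"rz": 0,"claw": 1},{"dx": 0,"dy": 0,"dz": 0,"rx": 0,"ry": 0,"rz": 0,"claw": 1},{"dx": 0,"dy": 0,"dz": 0,"rx": 0,"ry": 0,"rz": 0,"claw": 1}])

```text
time_s: 4.05
ee_pos: [0.4517, -0.2835, 0.0679]
eef_rot: [3.14, -0.001, -0.043]
force: [-10.9, 4.8, 30.9]
grip_width: 0.0004
grip_force: 15.9
```

Call:
step_arm(plan=[{"dx": 0,"dy": 0,"dz": -0.3,"rx": 0,"ry": 0,"rz": 0,"claw": 1},{"dx": 0,"dy": 0,"dz": -0.45,"rx": 0,"ry": 0,"rz": 0,"claw": 1},{"dx": 0,"dy": 0,"dz": -0.45,"rx": 0,"ry": 0,"rz": 0,"claw": 0.3},{"dx": 0,"dy": 0,"dz": -0.4,"rx": 0,"ry": 0,"rz": 0,"claw": 0.3},{"dx": 0,"dy": -0.35,"dz": 0,"rx": 0,"ry": 0,"rz": 0,"claw": 0.3},{"dx": 0,"dy": -0.35,"dz": 0,"rx": 0,"ry": 0,"rz": 0,"claw": 0.3},{"dx": 0,"dy": -0.35,"dz": 0,"rx": 0,"ry": 0,"rz": 0,"claw": 0.3},{"dx": 0,"dy": -0.35,"dz": 0,"rx": 0,"ry": 0,"rz": 0,"claw": 0.3},{"dx": 0,"dy": 0,"dz": 0,"rx": 0,"ry": 0,"rz": 0,"claw": 0.3},{"dx": 0,"dy": 0,"dz": 0,"rx": 0,"ry": 0,"rz": 0,"claw": 0.3}])

```text
time_s: 5.05
ee_pos: [0.4574, -0.1429, 0.2255]
eef_rot: [3.141, -0.0, -0.041]
force: [0.1, 0.2, -0.0]
grip_width: 0.0611
grip_force: 0.0
```

Run:
```python
from h import *
p,o=shot('wrist','w3.png');print(o['ee_pos'],o['eef_rot'],o['grip_width'],o['time_s'])
for k in['lamp_handle','key_off_top','key_full_top']:
    for r in viewer.recognise(k,p)[:2]:
        a=r['rect'];print(k,r['score'],np.round(a),atz(p,[((a[0]+a[2])/2,(a[1]+a[3])/2)],.132,o))
p,o=shot('top');C=cloud(p)
for k in['key_off_top','key_full_top','lamp_handle']:
    for r in viewer.recognise(k,p)[:2]:
        a=[int(x) for x in r['rect']];print(k,r['score'],a,np.median(C[a[1]+5:a[3]-4,a[0]+5:a[2]-4].reshape(-1,3),0))
```

```text
[ 0.45741047 -0.14294188  0.22551418] [ 3.14143622e+00 -1.80962613e-04 -4.14286178e-02] 0.0610893847505001 5.05
lamp_handle 0.85 [211.   2. 282. 314.] [[ 0.5328001  -0.08958086  0.132     ]]
key_off_top 0.75 [444. 213. 474. 244.] [[ 0.47344516 -0.24781231  0.132     ]]
key_full_top 0.89 [507. 204. 566. 238.] [[ 0.4767477 -0.3088279  0.132    ]]
key_off_top 0.58 [275, 200, 292, 227] [0.5825617  0.0730647  0.05699448]
key_full_top 0.74 [450, 256, 474, 270] [ 0.46173938 -0.36377962  0.06139992]
key_full_top 0.59 [434, 188, 464, 220] [ 0.60647849 -0.33473529  0.06386922]
lamp_handle 0.89 [337, 160, 355, 292] [ 0.54106918 -0.075348    0.12775909]
```

View pics/w3.png

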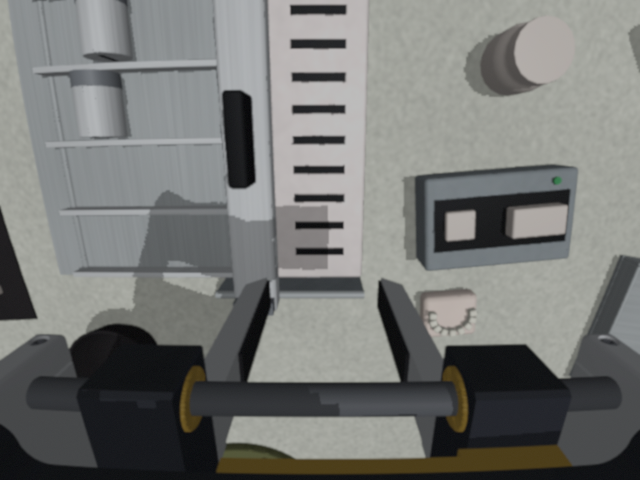

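The wide key now stands up at about 61 mm, so the unit is off. The lamp fin shows at about (238,139) px. I compute its position from the left edge of its top face.

Run:
```python
from h import *
p,o=shot('wrist')
print(atz(p,[(224,92),(245,92),(229,186),(250,187)],.132,o))
# ribs tops: angle
q=atz(p,[(216,64),(35,71),(217,140),(48,145),(62,212),(228,210)],.034,o);print(q)
q=atz(p,[(280,283),(362,277)],.046,o);print(q)
need([.541,-.082,.19],-.042)
```

```text
[[ 0.57819035 -0.07936636  0.132     ]
 [ 0.57735869 -0.09399203  0.132     ]
 [ 0.51305239 -0.07542489  0.132     ]
 [ 0.51155589 -0.09098408  0.132     ]]
[[ 0.61683149 -0.04849212  0.034     ]
 [ 0.62506099  0.13365748  0.034     ]
 [ 0.54734525 -0.04118592  0.034     ]
 [ 0.55373022  0.13665268  0.034     ]
 [ 0.48331373  0.13883122  0.034     ]
 [ 0.4763955  -0.04382734  0.034     ]]
[[ 0.39676544 -0.09355627  0.046     ]
 [ 0.39987605 -0.18163459  0.046     ]]
need shift units [ 0.81  -0.651  0.353] turn units [-0.      0.0001 -0.001 ] t 5.5
```

Call:
step_arm(plan=[{"dx": 0.28,"dy": -0.21,"dz": 0,"rx": 0,"ry": 0,"rz": 0,"claw": 0.4},{"dx": 0.28,"dy": -0.21,"dz": 0,"rx": 0,"ry": 0,"rz": 0,"claw": 0.4},{"dx": 0.28,"dy": -0.21,"dz": 0,"rx": 0,"ry": 0,"rz": 0,"claw": 0.4},{"dx": 0,"dy": 0,"dz": 0.35,"rx": 0,"ry": 0,"rz": 0,"claw": 0.4},{"dx": 0,"dy": 0,"dz": 0.35,"rx": 0,"ry": 0,"rz": 0,"claw": 0.4},{"dx": 0,"dy": 0,"dz": 0.2,"rx": 0,"ry": 0,"rz": 0,"claw": 0.4},{"dx": 0,"dy": 0,"dz": 0.13,"rx": 0,"ry": 0,"rz": 0,"claw": 0.4},{"dx": 0,"dy": 0,"dz": 0,"rx": 0,"ry": 0,"rz": 0,"claw": 0.4},{"dx": 0,"dy": 0,"dz": 0,"rx": 0,"ry": 0,"rz": 0,"claw": 0.4}])

```text
time_s: 6.4
ee_pos: [0.5444, -0.0841, 0.1234]
eef_rot: [3.141, -0.001, -0.043]
force: [0.9, 0.8, 0.2]
grip_width: 0.0563
grip_force: 0.0
```

Call:
step_arm(plan=[{"dx": 0,"dy": 0,"dz": 0,"rx": 0,"ry": 0,"rz": 0,"claw": 1},{"dx": 0,"dy": 0,"dz": 0,"rx": 0,"ry": 0,"rz": 0,"claw": 1},{"dx": 0,"dy": 0,"dz": 0,"rx": 0,"ry": 0,"rz": 0,"claw": 1},{"dx": 0,"dy": 0,"dz": 0,"rx": 0,"ry": 0,"rz": 0,"claw": 1},{"dx": 0,"dy": 0,"dz": 0,"rx": 0,"ry": 0,"rz": 0,"claw": 1}], grip_force=15)

```text
time_s: 6.9
ee_pos: [0.544, -0.0839, 0.1226]
eef_rot: [3.142, -0.0, -0.043]
force: [-0.5, -0.7, -0.6]
grip_width: 0.0195
grip_force: 0.0
```

Call:
step_arm(plan=[{"dx": 0,"dy": 0,"dz": 0,"rx": 0,"ry": 0,"rz": 0,"claw": 1},{"dx": 0,"dy": 0,"dz": 0,"rx": 0,"ry": 0,"rz": 0,"claw": 1},{"dx": 0,"dy": 0.1,"dz": 0,"rx": 0,"ry": 0,"rz": 0,"claw": 1},{"dx": 0,"dy": 0.1,"dz": 0,"rx": 0,"ry": 0,"rz": 0,"claw": 1},{"dx": 0,"dy": 0.1,"dz": 0,"rx": 0,"ry": 0,"rz": 0,"claw": 1},{"dx": 0,"dy": 0.1,"dz": 0,"rx": 0,"ry": 0,"rz": 0,"claw": 1},{"dx": 0,"dy": 0.1,"dz": 0,"rx": 0,"ry": 0,"rz": 0,"claw": 1},{"dx": 0,"dy": 0.1,"dz": 0,"rx": 0,"ry": 0,"rz": 0,"claw": 1},{"dx": 0,"dy": 0,"dz": 0,"rx": 0,"ry": 0,"rz": 0,"claw": 1}])

```text
time_s: 7.8
ee_pos: [0.5415, -0.1456, 0.1226]
eef_rot: [3.141, -0.001, -0.044]
force: [4.8, -3.0, 1.9]
grip_width: 0.0159
grip_force: 15.0
```

Call:
step_arm(plan=[{"dx": 0,"dy": 0.04,"dz": 0,"rx": 0,"ry": 0,"rz": 0,"claw": 1},{"dx": 0,"dy": 0.03,"dz": 0,"rx": 0,"ry": 0,"rz": 0,"claw": 1},{"dx": 0,"dy": 0.02,"dz": 0,"rx": 0,"ry": 0,"rz": 0,"claw": 1},{"dx": 0,"dy": 0,"dz": 0,"rx": 0,"ry": 0,"rz": 0,"claw": 1}])

```text
time_s: 8.2
ee_pos: [0.5413, -0.1491, 0.1225]
eef_rot: [-3.135, 0.0, -0.042]
force: [5.5, 29.5, 6.5]
grip_width: 0.02
grip_force: 15.0
```

Call:
step_arm(plan=[{"dx": 0,"dy": -0.05,"dz": 0,"rx": 0,"ry": 0,"rz": 0,"claw": 0.4},{"dx": 0,"dy": 0,"dz": 0,"rx": 0,"ry": 0,"rz": 0,"claw": 0.4},{"dx": 0,"dy": 0,"dz": 0,"rx": 0,"ry": 0,"rz": 0,"claw": 0.4},{"dx": 0,"dy": 0,"dz": 0,"rx": 0,"ry": 0,"rz": 0,"claw": 0.4},{"dx": 0,"dy": 0,"dz": -0.4,"rx": 0,"ry": 0,"rz": 0,"claw": 0.4},{"dx": 0,"dy": 0,"dz": -0.4,"rx": 0,"ry": 0,"rz": 0,"claw": 0.4},{"dx": 0,"dy": 0,"dz": -0.4,"rx": 0,"ry": 0,"rz": 0,"claw": 0.4},{"dx": -0.15,"dy": -0.35,"dz": 0,"rx": 0,"ry": 0,"rz": 0,"claw": 0.2},{"dx": -0.15,"dy": -0.35,"dz": 0,"rx": 0,"ry": 0,"rz": 0,"claw": 0.2},{"dx": -0.15,"dy": -0.35,"dz": 0,"rx": 0,"ry": 0,"rz": 0,"claw": 0.2}])

```text
time_s: 9.2
ee_pos: [0.5, -0.0403, 0.2425]
eef_rot: [3.141, -0.0, -0.044]
force: [-0.1, 0.3, -0.5]
grip_width: 0.0746
grip_force: 0.0
```

Call:
step_arm(plan=[{"dx": -0.2,"dy": -0.35,"dz": 0,"rx": 0,"ry": 0,"rz": 0,"claw": 0},{"dx": -0.2,"dy": -0.35,"dz": 0,"rx": 0,"ry": 0,"rz": 0,"claw": 0},{"dx": -0.2,"dy": -0.35,"dz": 0,"rx": 0,"ry": 0,"rz": 0,"claw": 0},{"dx": -0.2,"dy": -0.35,"dz": 0,"rx": 0,"ry": 0,"rz": 0,"claw": 0},{"dx": -0.2,"dy": -0.35,"dz": 0,"rx": 0,"ry": 0,"rz": 0,"claw": 0},{"dx": -0.2,"dy": -0.3,"dz": 0,"rx": 0,"ry": 0,"rz": 0,"claw": 0},{"dx": -0.2,"dy": -0.3,"dz": 0,"rx": 0,"ry": 0,"rz": 0,"claw": 0},{"dx": 0,"dy": 0,"dz": 0,"rx": 0,"ry": 0,"rz": 0,"claw": 0},{"dx": 0,"dy": 0,"dz": 0,"rx": 0,"ry": 0,"rz": 0,"claw": 0}])

```text
time_s: 10.1
ee_pos: [0.3709, 0.1998, 0.2425]
eef_rot: [3.141, -0.0, -0.042]
force: [0.2, -0.2, 0.5]
grip_width: 0.0938
grip_force: 0.0
```

Run:
```python
from h import *
p,o=shot('wrist','w4.png');print(o['ee_pos'],o['eef_rot'],o['grip_width'],o['time_s'])
print([(r['score'],np.round(r['rect'])) for r in viewer.recognise('pusher',p)[:2]])
p,o=shot('top');C=cloud(p)
for r in viewer.recognise('pusher',p)[:2]:print(r)
for r in viewer.recognise('lamp_handle',p)[:2]:print(r)
```

```text
[0.37091673 0.19981529 0.24250727] [ 3.14139294e+00 -2.43349073e-04 -4.16294679e-02] 0.09377030908136112 10.1
[(0.69, array([188., 171., 258., 223.]))]
{'rect': [363.6, 163.6, 383.9, 298.0], 'score': 0.75}
{'rect': [243.7, 167.0, 391.9, 290.3], 'score': 0.18}
```

View pics/w4.png

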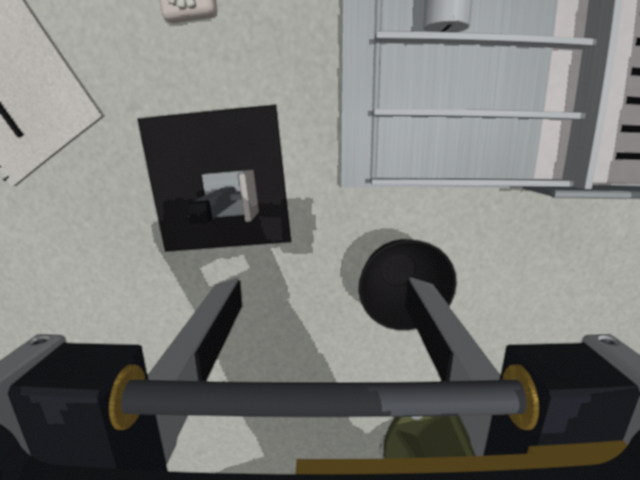

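Run:
```python
from h import *
p,o=shot('wrist')
print('mat',fit2([(-.08,.08),(.08,.08),(.08,-.08),(-.08,-.08)],atz(p,[(139,119),(277,105),(291,241),(165,251)],.003,o)))
print('blade',atz(p,[(240,172),(246,220)],.049,o)); print('foot',atz(p,[(203,176),(240,172),(208,221)],.011,o))
print('stemtop',atz(p,[(200,212)],.115,o))
i=p['img'][150:240,180:275,::-1];cv2.imwrite('pics/w4c.png',cv2.resize(i,(760,720)[:2],interpolation=cv2.INTER_CUBIC)[:600])
need([.397,.298,.18],-.042)
```

```text
mat (np.float64(-1.5400709181918233), array([0.41489921, 0.32143207]), array([[-0.00220632, -0.00212432],
       [-0.00161655,  0.00114168],
       [ 0.00239713,  0.00160957],
       [ 0.00142574, -0.00062693]]))
blade [[0.4289647  0.28229337 0.049     ]
 [0.37864851 0.28150097 0.049     ]]
foot [[0.42359713 0.3344088  0.011     ]
 [0.42587848 0.29157625 0.011     ]
 [0.37108494 0.3358762  0.011     ]]
stemtop [[0.40227779 0.304599   0.115     ]]
need shift units [ 0.213 -0.999  0.624] turn units [ 0.0001  0.0001 -0.0015] t 10.4
```

View pics/w4c.png

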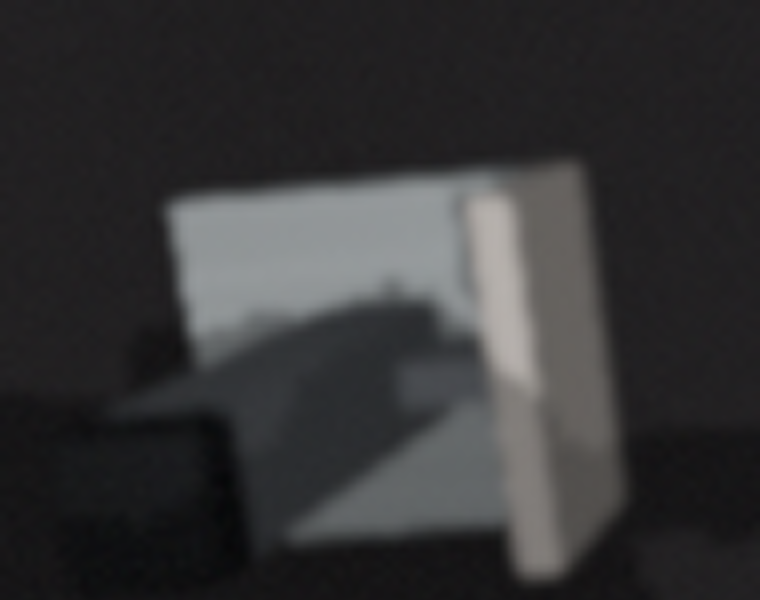

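The pusher is at about (198,213) px for the stem top, with the blade face edge from (244,174) to (250,222) px.

Run:
```python
from h import *
p,o=shot('wrist')
b=atz(p,[(244.4,174.4),(250.2,221.9)],.049,o);d=b[0]-b[1];th=np.arctan2(d[1],d[0]);n=np.array([np.sin(th),-np.cos(th)])
print(b,th,'stem from blade',b.mean(0)[:2]-.03*n,'stem top',atz(p,[(197.8,213)],.115,o))
need([.401,.307,.18],th)
```

```text
[[0.42622199 0.27815255 0.049     ]
 [0.37628183 0.27735218 0.049     ]] 0.01602525536677616 stem from blade [0.40077117 0.30774851] stem top [[0.4013976  0.30675341 0.115     ]]
need shift units [ 0.25  -1.089  0.624] turn units [ 0.0001  0.     -0.0383] t 10.4
```

Call:
step_arm(plan=[{"dx": 0,"dy": -0.35,"dz": 0,"rx": 0,"ry": 0,"rz": -0.038,"claw": 0},{"dx": 0.11,"dy": -0.35,"dz": 0,"rx": 0,"ry": 0,"rz": 0,"claw": 0},{"dx": 0.11,"dy": -0.37,"dz": 0,"rx": 0,"ry": 0,"rz": 0,"claw": 0},{"dx": 0,"dy": 0,"dz": 0.3,"rx": 0,"ry": 0,"rz": 0,"claw": 0},{"dx": 0,"dy": 0,"dz": 0.3,"rx": 0,"ry": 0,"rz": 0,"claw": 0},{"dx": 0,"dy": 0,"dz": 0.1,"rx": 0,"ry": 0,"rz": 0,"claw": 0},{"dx": 0,"dy": 0,"dz": 0,"rx": 0,"ry": 0,"rz": 0,"claw": 0}])

```text
time_s: 11.15
ee_pos: [0.3931, 0.3067, 0.1717]
eef_rot: [3.14, 0.002, 0.016]
force: [-0.1, -0.3, 0.9]
grip_width: 0.0941
grip_force: 0.0
```

Run:
```python
from h import *
p,o=shot('wrist','w5.png')
print([(r['score'],np.round(r['rect'])) for r in viewer.recognise('pusher',p)[:2]], proj(p,[[.401,.307,.115]],o))
need([.401,.307,.095],.016)
```

```text
[(0.72, array([294., 197., 358., 272.]))] [[323.78281694 259.82171083]]
need shift units [0.071 0.004 0.788] turn units [-0.0005 -0.0008  0.0002] t 11.2
```

View pics/w5.png

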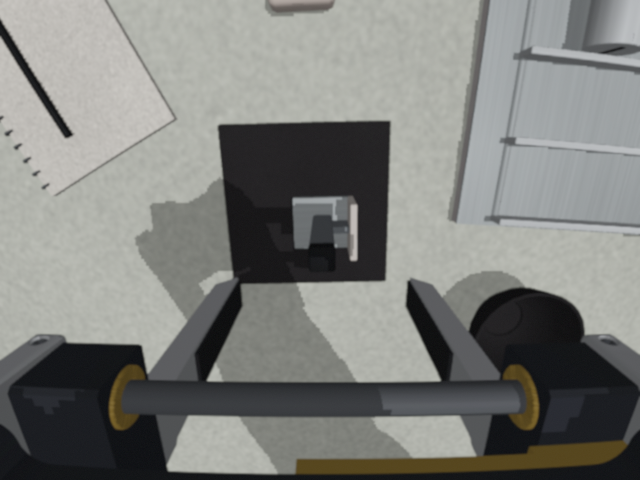

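The stem top is at (321,257) px and I predicted (324,260), so I go down and grip.

Call:
step_arm(plan=[{"dx": 0.075,"dy": 0,"dz": 0,"rx": 0,"ry": 0,"rz": 0,"claw": 0},{"dx": 0,"dy": 0,"dz": 0.25,"rx": 0,"ry": 0,"rz": 0,"claw": 0},{"dx": 0,"dy": 0,"dz": 0.25,"rx": 0,"ry": 0,"rz": 0,"claw": 0},{"dx": 0,"dy": 0,"dz": 0.2,"rx": 0,"ry": 0,"rz": 0,"claw": 0},{"dx": 0,"dy": 0,"dz": 0.09,"rx": 0,"ry": 0,"rz": 0,"claw": 0.6},{"dx": 0,"dy": 0,"dz": 0,"rx": 0,"ry": 0,"rz": 0,"claw": 0.6},{"dx": 0,"dy": 0,"dz": 0,"rx": 0,"ry": 0,"rz": 0,"claw": 0.7},{"dx": 0,"dy": 0,"dz": 0,"rx": 0,"ry": 0,"rz": 0,"claw": 0.7},{"dx": 0,"dy": 0,"dz": 0,"rx": 0,"ry": 0,"rz": 0,"claw": 0.7}], grip_force=40)

```text
time_s: 12.15
ee_pos: [0.4011, 0.3075, 0.0943]
eef_rot: [-3.141, -0.001, 0.017]
force: [-0.2, -0.4, -0.6]
grip_width: 0.0571
grip_force: 0.0
```

Call:
step_arm(plan=[{"dx": 0,"dy": 0,"dz": 0,"rx": 0,"ry": 0,"rz": 0,"claw": 0.8},{"dx": 0,"dy": 0,"dz": 0,"rx": 0,"ry": 0,"rz": 0,"claw": 1},{"dx": 0,"dy": 0,"dz": 0,"rx": 0,"ry": 0,"rz": 0,"claw": 1},{"dx": 0,"dy": 0,"dz": 0,"rx": 0,"ry": 0,"rz": 0,"claw": 1},{"dx": 0,"dy": 0,"dz": 0,"rx": 0,"ry": 0,"rz": 0,"claw": 1}])

```text
time_s: 12.65
ee_pos: [0.4007, 0.3073, 0.0935]
eef_rot: [-3.142, -0.0, 0.017]
force: [-0.5, -3.3, -1.0]
grip_width: 0.0176
grip_force: 40.3
```

```bash
cat >> h.py <<'E'
TH=-np.pi/2-.041;OG=np.array([.544,-.0663]);RU=np.array([[np.cos(TH),-np.sin(TH)],[np.sin(TH),np.cos(TH)]])
U=lambda x,y:OG+RU@np.array([x,y])
inv=lambda w:(np.array(w)[...,:2]-OG)@RU
E
python3 - <<'E'
from h import *
p,o=shot('top');C=cloud(p);Q=inv(C.reshape(-1,3));z=C.reshape(-1,3)[:,2]
for y in(-.108,-.036,.036,.108):
    m=(abs(Q[:,1]-y)<.022)&(Q[:,0]>-.19)&(Q[:,0]<-.04)&(z>.045)&(z<.075)
    q=Q[m];print(y,m.sum(),q.min(0) if m.sum() else '',q.max(0) if m.sum() else '',q.mean(0) if m.sum() else '')
for y in(.036,.108):
    print(inv(atz(p,[(284.1,185),(276.4,214)],.0365)))
need([.401,.3073,.165],-.041); 
for y in (.036,.108): print(U(-.215,y))
E
```

```text
-0.108 0   
-0.036 0   
0.036 277 [-0.15892921  0.01400055] [-0.11758166  0.05752469] [-0.13744545  0.03618433]
0.108 266 [-0.14311105  0.08602209] [-0.10225441  0.12971568] [-0.12265342  0.10844046]
[[-0.14528097  0.10922633]
 [-0.16063082  0.03393537]]
[[-0.14528097  0.10922633]
 [-0.16063082  0.03393537]]
need shift units [ 0.003 -0.001 -0.717] turn units [0.0001 0.0001 0.0367] t 12.7
[0.58878228 0.14704373]
[0.66072177 0.14409256]
```

Call:
step_arm(plan=[{"dx": 0,"dy": 0,"dz": -0.25,"rx": 0,"ry": 0,"rz": 0,"claw": 1},{"dx": 0,"dy": 0,"dz": -0.25,"rx": 0,"ry": 0,"rz": 0,"claw": 1},{"dx": 0,"dy": 0,"dz": -0.25,"rx": 0,"ry": 0,"rz": 0.037,"claw": 1},{"dx": 0.323,"dy": 0.27,"dz": 0,"rx": 0,"ry": 0,"rz": 0,"claw": 1},{"dx": 0.323,"dy": 0.27,"dz": 0,"rx": 0,"ry": 0,"rz": 0,"claw": 1},{"dx": 0.323,"dy": 0.27,"dz": 0,"rx": 0,"ry": 0,"rz": 0,"claw": 1},{"dx": 0.323,"dy": 0.27,"dz": 0,"rx": 0,"ry": 0,"rz": 0,"claw": 1},{"dx": 0.323,"dy": 0.27,"dz": 0,"rx": 0,"ry": 0,"rz": 0,"claw": 1},{"dx": 0.323,"dy": 0.27,"dz": 0,"rx": 0,"ry": 0,"rz": 0,"claw": 1},{"dx": 0,"dy": 0,"dz": 0,"rx": 0,"ry": 0,"rz": 0,"claw": 1}])

```text
time_s: 13.7
ee_pos: [0.5899, 0.1338, 0.1674]
eef_rot: [3.141, 0.0, -0.045]
force: [-0.7, 0.8, -3.8]
grip_width: 0.0181
grip_force: 40.0
```

Run:
```python
from h import *
p,o=shot('wrist','w6.png');print(o['ee_pos'],o['eef_rot'],o['grip_width'],o['grip_force'])
need([*U(-.205,.036),.130],-.041)
# overlay predicted ribs
for y in(-.072,0,.072,.144):
    for x in(-.203,-.05):print(y,x,proj(p,[[*U(x,y),.034]],o).round())
```

```text
[0.58991399 0.13384855 0.16743593] [ 3.14076242e+00  4.86714824e-04 -4.53041754e-02] 0.018132554425515462 39.998931884765625
need shift units [-0.    -0.015  0.374] turn units [ 0.0002  0.0009 -0.0021] t 13.8
-0.072 -0.203 [[323. 345.]]
-0.072 -0.05 [[476. 344.]]
0 -0.203 [[323. 278.]]
0 -0.05 [[486. 277.]]
0.072 -0.203 [[323. 201.]]
0.072 -0.05 [[497. 201.]]
0.144 -0.203 [[322. 113.]]
0.144 -0.05 [[508. 114.]]
```

View pics/w6.png

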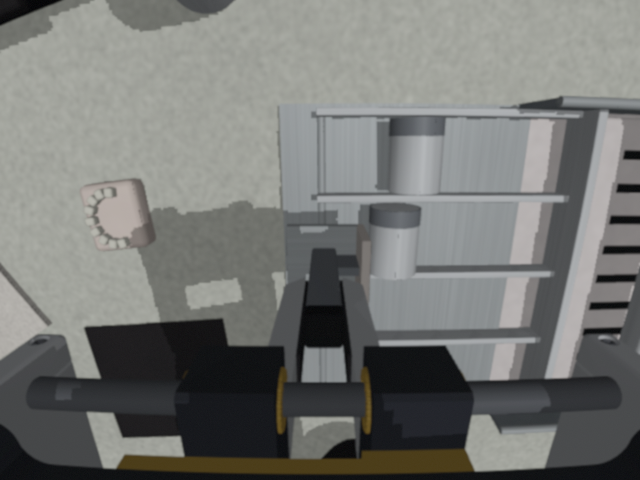

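The ribs show at y = 113, 198 and 273 px, within about 4 px of prediction, and can3 lies just ahead of the blade. I shift the unit estimate by 1.5 mm and lower the pusher.

Call:
step_arm(plan=[{"dx": 0.015,"dy": -0.03,"dz": 0.1,"rx": 0,"ry": 0,"rz": 0,"claw": 1},{"dx": 0,"dy": 0,"dz": 0.15,"rx": 0,"ry": 0,"rz": 0,"claw": 1},{"dx": 0,"dy": 0,"dz": 0.15,"rx": 0,"ry": 0,"rz": 0,"claw": 1},{"dx": 0,"dy": 0,"dz": 0.12,"rx": 0,"ry": 0,"rz": 0,"claw": 1},{"dx": 0,"dy": 0,"dz": 0.06,"rx": 0,"ry": 0,"rz": 0,"claw": 1},{"dx": 0,"dy": 0,"dz": 0,"rx": 0,"ry": 0,"rz": 0,"claw": 1},{"dx": 0,"dy": 0,"dz": 0,"rx": 0,"ry": 0,"rz": 0,"claw": 1}])

```text
time_s: 14.45
ee_pos: [0.5895, 0.1404, 0.1108]
eef_rot: [-3.141, -0.001, -0.041]
force: [-0.5, 0.3, -2.9]
grip_width: 0.0177
grip_force: 40.0
```

```bash
sed -i 's/OG=np.array(\[.544/OG=np.array([.5455/' h.py
cat >> h.py <<'E'
def cans():
    p,o=shot('top');C=cloud(p);Q=inv(C.reshape(-1,3));z=C.reshape(-1,3)[:,2]
    for y in(.036,.108):
        m=(abs(Q[:,1]-y)<.028)&(Q[:,0]>-.19)&(Q[:,0]<.03)&(z>.04)&(z<.065);q=Q[m];print('can',y,m.sum(),q[:,0].min(),q[:,0].max())
    o=telemetry.get_obs();print('tcp unit',inv(o['ee_pos']).round(4),o['ee_pos'][2].round(4),o['eef_rot'].round(3),'F',o['force'].round(1),'w',o['grip_width'].round(4),'t',o['time_s'])
E
python3 -c "
from h import *
cans()"
```

```text
can 0.036 324 -0.17663759688694358 0.029966253564169345
can 0.108 406 -0.14380901344772495 0.029998939280213733Traceback (most recent call last):
  File "<string>", line 3, in <module>
    cans()
    ~~~~^^
  File "h.py", line 42, in cans
    o=telemetry.get_obs();print('tcp unit',inv(o['ee_pos']).round(4),o['ee_pos'][2].round(4),o['eef_rot'].round(3),'F',o['force'].round(1),'w',o['grip_width'].round(4),'t',o['time_s'])
                                                                                                                                               ^^^^^^^^^^^^^^^^^^^^^
AttributeError: 'float' object has no attribute 'round'
```

Call:
step_arm(plan=[{"dx": 0,"dy": 0.03,"dz": 0,"rx": 0,"ry": 0,"rz": 0,"claw": 1},{"dx": 0,"dy": 0.03,"dz": 0,"rx": 0,"ry": 0,"rz": 0,"claw": 1},{"dx": 0,"dy": 0.025,"dz": 0,"rx": 0,"ry": 0,"rz": 0,"claw": 1},{"dx": 0,"dy": 0.02,"dz": 0,"rx": 0,"ry": 0,"rz": 0,"claw": 1},{"dx": 0,"dy": 0.02,"dz": 0,"rx": 0,"ry": 0,"rz": 0,"claw": 1},{"dx": 0,"dy": 0.02,"dz": 0,"rx": 0,"ry": 0,"rz": 0,"claw": 1},{"dx": 0,"dy": 0.02,"dz": 0,"rx": 0,"ry": 0,"rz": 0,"claw": 1},{"dx": 0,"dy": 0.02,"dz": 0,"rx": 0,"ry": 0,"rz": 0,"claw": 1},{"dx": 0,"dy": 0.02,"dz": 0,"rx": 0,"ry": 0,"rz": 0,"claw": 1},{"dx": 0,"dy": 0.02,"dz": 0,"rx": 0,"ry": 0,"rz": 0,"claw": 1}])

```text
time_s: 15.5
ee_pos: [0.5884, 0.1177, 0.1105]
eef_rot: [-3.142, -0.0, -0.041]
force: [0.4, 0.1, -3.1]
grip_width: 0.0178
grip_force: 40.0
```

Call:
step_arm(plan=[{"dx": 0,"dy": 0.022,"dz": 0,"rx": 0,"ry": 0,"rz": 0,"claw": 1},{"dx": 0,"dy": 0.024,"dz": 0,"rx": 0,"ry": 0,"rz": 0,"claw": 1},{"dx": 0,"dy": 0.026,"dz": 0,"rx": 0,"ry": 0,"rz": 0,"claw": 1},{"dx": 0,"dy": 0.028,"dz": 0,"rx": 0,"ry": 0,"rz": 0,"claw": 1},{"dx": 0,"dy": 0.03,"dz": 0,"rx": 0,"ry": 0,"rz": 0,"claw": 1},{"dx": 0,"dy": 0.03,"dz": 0,"rx": 0,"ry": 0,"rz": 0,"claw": 1},{"dx": 0,"dy": 0.03,"dz": 0,"rx": 0,"ry": 0,"rz": 0,"claw": 1},{"dx": 0,"dy": 0.03,"dz": 0,"rx": 0,"ry": 0,"rz": 0,"claw": 1},{"dx": 0,"dy": 0.03,"dz": 0,"rx": 0,"ry": 0,"rz": 0,"claw": 1},{"dx": 0,"dy": 0.03,"dz": 0,"rx": 0,"ry": 0,"rz": 0,"claw": 1}])

```text
time_s: 16.5
ee_pos: [0.5872, 0.0896, 0.1104]
eef_rot: [-3.142, 0.0, -0.041]
force: [-0.4, 0.2, -2.6]
grip_width: 0.018
grip_force: 40.0
```

```bash
sed -i "s/,'w',o\['grip_width'\].round(4)/,'w',round(o['grip_width'],4)/" h.py; python3 -c "
from h import *
p,o=shot('wrist','w7.png')
cans()"
```

```text
can 0.036 215 -0.11677788497439294 0.02988325941392008
can 0.108 178 -0.11765245562257609 0.029780833208881613
tcp unit [-0.1573  0.0353] 0.1105 [ 3.142 -0.    -0.042] F [ 0.7 -0.1 -2.3] w 0.018 t 16.6
```

View pics/w7.png

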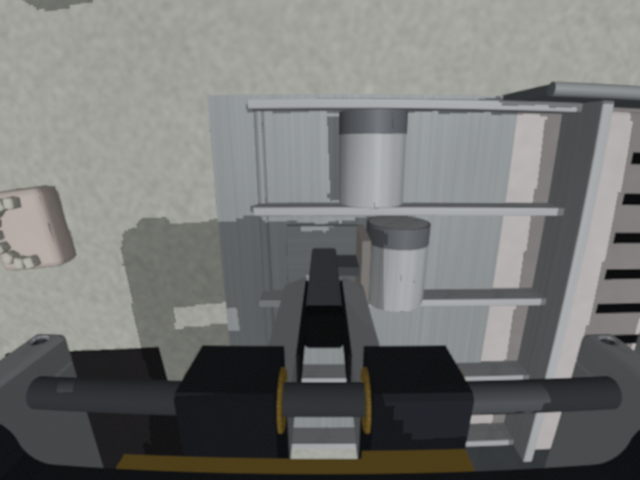

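Can3 is just in front of the blade, rolling with it. I continue.

Call:
step_arm(plan=[{"dx": 0,"dy": 0.02,"dz": 0,"rx": 0,"ry": 0,"rz": 0,"claw": 1},{"dx": 0,"dy": 0.025,"dz": 0,"rx": 0,"ry": 0,"rz": 0,"claw": 1},{"dx": 0,"dy": 0.03,"dz": 0,"rx": 0,"ry": 0,"rz": 0,"claw": 1},{"dx": 0,"dy": 0.03,"dz": 0,"rx": 0,"ry": 0,"rz": 0,"claw": 1},{"dx": 0,"dy": 0.03,"dz": 0,"rx": 0,"ry": 0,"rz": 0,"claw": 1},{"dx": 0,"dy": 0.03,"dz": 0,"rx": 0,"ry": 0,"rz": 0,"claw": 1},{"dx": 0,"dy": 0.03,"dz": 0,"rx": 0,"ry": 0,"rz": 0,"claw": 1},{"dx": 0,"dy": 0.03,"dz": 0,"rx": 0,"ry": 0,"rz": 0,"claw": 1},{"dx": 0,"dy": 0.03,"dz": 0,"rx": 0,"ry": 0,"rz": 0,"claw": 1},{"dx": 0,"dy": 0.03,"dz": 0,"rx": 0,"ry": 0,"rz": 0,"claw": 1}])

```text
time_s: 17.6
ee_pos: [0.586, 0.0611, 0.1105]
eef_rot: [-3.142, -0.0, -0.041]
force: [0.6, -0.3, -3.5]
grip_width: 0.018
grip_force: 40.0
```

Call:
step_arm(plan=[{"dx": 0,"dy": 0.03,"dz": 0,"rx": 0,"ry": 0,"rz": 0,"claw": 1},{"dx": 0,"dy": 0.03,"dz": 0,"rx": 0,"ry": 0,"rz": 0,"claw": 1},{"dx": 0,"dy": 0.03,"dz": 0,"rx": 0,"ry": 0,"rz": 0,"claw": 1},{"dx": 0,"dy": 0.03,"dz": 0,"rx": 0,"ry": 0,"rz": 0,"claw": 1},{"dx": 0,"dy": 0.03,"dz": 0,"rx": 0,"ry": 0,"rz": 0,"claw": 1},{"dx": 0,"dy": 0.03,"dz": 0,"rx": 0,"ry": 0,"rz": 0,"claw": 1},{"dx": 0,"dy": 0.03,"dz": 0,"rx": 0,"ry": 0,"rz": 0,"claw": 1},{"dx": 0,"dy": 0.03,"dz": 0,"rx": 0,"ry": 0,"rz": 0,"claw": 1},{"dx": 0,"dy": 0.03,"dz": 0,"rx": 0,"ry": 0,"rz": 0,"claw": 1},{"dx": 0,"dy": 0.03,"dz": 0,"rx": 0,"ry": 0,"rz": 0,"claw": 1}])

```text
time_s: 18.6
ee_pos: [0.5847, 0.0312, 0.1104]
eef_rot: [-3.142, 0.0, -0.041]
force: [0.4, 0.4, -2.4]
grip_width: 0.0178
grip_force: 40.0
```

Call:
step_arm(plan=[{"dx": 0,"dy": 0.03,"dz": 0,"rx": 0,"ry": 0,"rz": 0,"claw": 1},{"dx": 0,"dy": 0.03,"dz": 0,"rx": 0,"ry": 0,"rz": 0,"claw": 1},{"dx": 0,"dy": 0.03,"dz": 0,"rx": 0,"ry": 0,"rz": 0,"claw": 1},{"dx": 0,"dy": 0.03,"dz": 0,"rx": 0,"ry": 0,"rz": 0,"claw": 1},{"dx": 0,"dy": 0.03,"dz": 0,"rx": 0,"ry": 0,"rz": 0,"claw": 1},{"dx": 0,"dy": 0.03,"dz": 0,"rx": 0,"ry": 0,"rz": 0,"claw": 1},{"dx": 0,"dy": 0.03,"dz": 0,"rx": 0,"ry": 0,"rz": 0,"claw": 1},{"dx": 0,"dy": 0.03,"dz": 0,"rx": 0,"ry": 0,"rz": 0,"claw": 1},{"dx": 0,"dy": 0.03,"dz": 0,"rx": 0,"ry": 0,"rz": 0,"claw": 1},{"dx": 0,"dy": 0.03,"dz": 0,"rx": 0,"ry": 0,"rz": 0,"claw": 1}])

```text
time_s: 19.6
ee_pos: [0.5835, 0.0012, 0.1105]
eef_rot: [3.142, -0.0, -0.041]
force: [0.0, 0.3, -3.2]
grip_width: 0.0177
grip_force: 40.0
```

```bash
python3 -c "
from h import *
p,o=shot('wrist','w8.png')
cans()"
```

```text
can 0.036 101 -0.03140492301063752 0.029991373163415023
can 0.108 40 0.019077625219080498 0.02990291376890059
tcp unit [-0.0689  0.0352] 0.1104 [ 3.142  0.    -0.042] F [-0.5 -0.5 -3.5] w 0.0175 t 19.7
```

View pics/w8.png

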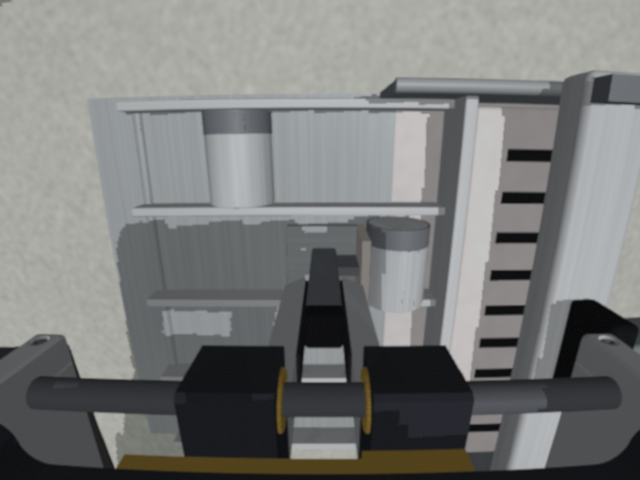

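Can3 is at the groove edge against the blade. I push the last 12 mm.

Call:
step_arm(plan=[{"dx": 0,"dy": 0.02,"dz": 0,"rx": 0,"ry": 0,"rz": 0,"claw": 1},{"dx": 0,"dy": 0.02,"dz": 0,"rx": 0,"ry": 0,"rz": 0,"claw": 1},{"dx": 0,"dy": 0.02,"dz": 0,"rx": 0,"ry": 0,"rz": 0,"claw": 1},{"dx": 0,"dy": 0.02,"dz": 0,"rx": 0,"ry": 0,"rz": 0,"claw": 1},{"dx": 0,"dy": 0.02,"dz": 0,"rx": 0,"ry": 0,"rz": 0,"claw": 1},{"dx": 0,"dy": 0.02,"dz": 0,"rx": 0,"ry": 0,"rz": 0,"claw": 1},{"dx": 0,"dy": 0,"dz": 0,"rx": 0,"ry": 0,"rz": 0,"claw": 1},{"dx": 0,"dy": 0,"dz": 0,"rx": 0,"ry": 0,"rz": 0,"claw": 1},{"dx": 0,"dy": -0.1,"dz": 0,"rx": 0,"ry": 0,"rz": 0,"claw": 1},{"dx": 0,"dy": -0.2,"dz": 0,"rx": 0,"ry": 0,"rz": 0,"claw": 1}])

```text
time_s: 20.7
ee_pos: [0.5843, 0.0195, 0.1105]
eef_rot: [3.142, -0.0, -0.043]
force: [-0.2, 0.3, -2.5]
grip_width: 0.0175
grip_force: 40.0
```

```bash
cat >> h.py <<'E'
def home(fn):
    p,o=shot('wrist',fn);C=cloud(p,o).reshape(-1,3);Q=inv(C)
    for y in(.036,.108):
        m=(abs(Q[:,1]-y)<.025)&(Q[:,0]>-.06)&(Q[:,0]<.019)&(C[:,2]>.03)&(C[:,2]<.08);q=Q[m]
        if m.sum()>50:
            k=C[m,2]>np.percentile(C[m,2],85);print('lane',y,m.sum(),'top z',np.percentile(C[m,2],98).round(4),'crown x',q[k,0].mean().round(4),'x range',np.percentile(q[:,0],[1,99]).round(4))
    for y in(.036,.108):
        print('pred centre-top px home',proj(p,[[*U(0,y),.056]],o).round())
E
python3 -c "
from h import *
home('w9.png')
cans()"
```

```text
lane 0.036 5096 top z 0.0648 crown x -0.0191 x range [-0.0595  0.0185]
lane 0.108 1342 top z 0.052 crown x 0.0177 x range [0.016  0.0189]
pred centre-top px home [[453. 271.]]
pred centre-top px home [[465. 162.]]
can 0.036 301 -0.058841356409906925 0.029928487783490592
can 0.108 95 0.01897742987631651 0.029992913811710202
tcp unit [-0.0895  0.0351] 0.1105 [-3.141 -0.    -0.04 ] F [ 0.1  0.3 -3.1] w 0.0181 t 20.8
```

View pics/w9.png

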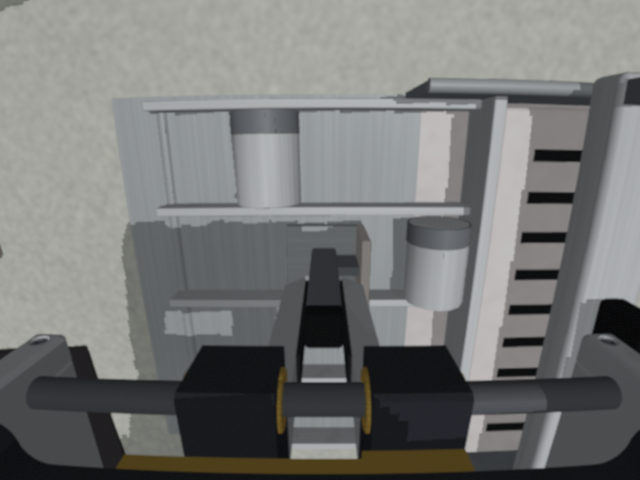

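Can3 now touches the end wall's near edge, at about (437,262) px. I check with a still picture that it has dropped.

```bash
cat > home2.py <<'E'
from h import *
import sys
from scipy.optimize import least_squares
p,o=shot('wrist');C=cloud(p,o).reshape(-1,3);Q=inv(C)
for y in(.036,.108):
    b=(abs(Q[:,1]-y)<.02)
    w=b&(Q[:,0]>.015)&(Q[:,0]<.035)&(C[:,2]>.046)&(C[:,2]<.058)
    f=(abs(Q[:,1]-y)<.028)&(Q[:,0]>-.035)&(Q[:,0]<-.025)&(C[:,2]<.022)
    m=(abs(Q[:,1]-y)<.015)&(Q[:,0]>-.03)&(Q[:,0]<.02)&(C[:,2]>.045)&(C[:,2]<.065)
    P=np.c_[Q[m,0],C[m,2]]
    if m.sum()>100:
        s=least_squares(lambda v:np.hypot(P[:,0]-v[0],P[:,1]-v[1])-.022,[0,.034],loss='soft_l1',f_scale=.002).x
        print('lane',y,m.sum(),'circle x,z',s.round(4),'wall xmin',np.percentile(Q[w,0],2).round(4),'wall z',np.median(C[w,2]).round(4),'floor z',np.median(C[f,2]).round(4))
print(proj(p,[[*U(-.203,.144),.034],[*U(-.203,.072),.034],[*U(.022,.072),.034]],o).round(), o['ee_pos'])
E
python3 home2.py
```

```text
lane 0.036 2333 circle x,z [-0.0037  0.0333] wall xmin 0.0164 wall z 0.0508 floor z 0.0135
lane 0.108 445 circle x,z [-0.0033  0.0561] wall xmin 0.0163 wall z 0.0508 floor z 0.0135
[[152. 105.]
 [165. 212.]
 [481. 212.]] [0.58426429 0.02168704 0.11046475]
```

Can3's centre is 19.8 mm above the floor, so it has dropped and is home. I back off, lift, and go behind can4.

Call:
step_arm(plan=[{"dx": 0,"dy": -0.35,"dz": 0,"rx": 0,"ry": 0,"rz": 0,"claw": 1},{"dx": 0,"dy": -0.35,"dz": 0,"rx": 0,"ry": 0,"rz": 0,"claw": 1},{"dx": 0,"dy": -0.33,"dz": 0,"rx": 0,"ry": 0,"rz": 0,"claw": 1},{"dx": 0,"dy": 0,"dz": -0.25,"rx": 0,"ry": 0,"rz": 0,"claw": 1},{"dx": 0,"dy": 0,"dz": -0.25,"rx": 0,"ry": 0,"rz": 0,"claw": 1},{"dx": 0.25,"dy": 0,"dz": 0,"rx": 0,"ry": 0,"rz": 0,"claw": 1},{"dx": 0.25,"dy": 0,"dz": 0,"rx": 0,"ry": 0,"rz": 0,"claw": 1},{"dx": 0.23,"dy": 0,"dz": 0,"rx": 0,"ry": 0,"rz": 0,"claw": 1},{"dx": 0,"dy": 0,"dz": 0,"rx": 0,"ry": 0,"rz": 0,"claw": 1},{"dx": 0,"dy": 0,"dz": 0,"rx": 0,"ry": 0,"rz": 0,"claw": 1}])

```text
time_s: 21.85
ee_pos: [0.6612, 0.119, 0.1598]
eef_rot: [3.141, 0.001, -0.042]
force: [-0.6, -0.0, -4.0]
grip_width: 0.0181
grip_force: 40.0
```

```bash
python3 -c "
from h import *
cans();need([*U(-.195,.108),.1105],-.041)"
```

```text
can 0.036 457 -0.02419125095545666 0.029969758316651916
can 0.108 411 -0.14431639527776333 0.02997211457230969
tcp unit [-0.19    0.1078] 0.1601 [ 3.141e+00  1.000e-03 -4.200e-02] F [-0.1  0.2 -2.6] w 0.018 t 21.9
need shift units [ 0.003 -0.05   0.496] turn units [ 0.0001  0.0005 -0.0003] t 21.9
```

Call:
step_arm(plan=[{"dx": 0,"dy": -0.05,"dz": 0.1,"rx": 0,"ry": 0,"rz": 0,"claw": 1},{"dx": 0,"dy": 0,"dz": 0.15,"rx": 0,"ry": 0,"rz": 0,"claw": 1},{"dx": 0,"dy": 0,"dz": 0.15,"rx": 0,"ry": 0,"rz": 0,"claw": 1},{"dx": 0,"dy": 0,"dz": 0.1,"rx": 0,"ry": 0,"rz": 0,"claw": 1},{"dx": 0,"dy": 0,"dz": 0,"rx": 0,"ry": 0,"rz": 0,"claw": 1},{"dx": 0,"dy": 0.03,"dz": 0,"rx": 0,"ry": 0,"rz": 0,"claw": 1},{"dx": 0,"dy": 0.03,"dz": 0,"rx": 0,"ry": 0,"rz": 0,"claw": 1},{"dx": 0,"dy": 0.02,"dz": 0,"rx": 0,"ry": 0,"rz": 0,"claw": 1},{"dx": 0,"dy": 0.02,"dz": 0,"rx": 0,"ry": 0,"rz": 0,"claw": 1},{"dx": 0,"dy": 0.02,"dz": 0,"rx": 0,"ry": 0,"rz": 0,"claw": 1}])

```text
time_s: 22.9
ee_pos: [0.6612, 0.1121, 0.1106]
eef_rot: [-3.142, -0.0, -0.042]
force: [0.5, -0.1, -3.7]
grip_width: 0.018
grip_force: 40.0
```

Call:
step_arm(plan=[{"dx": 0,"dy": 0.02,"dz": 0,"rx": 0,"ry": 0,"rz": 0,"claw": 1},{"dx": 0,"dy": 0.02,"dz": 0,"rx": 0,"ry": 0,"rz": 0,"claw": 1},{"dx": 0,"dy": 0.02,"dz": 0,"rx": 0,"ry": 0,"rz": 0,"claw": 1},{"dx": 0,"dy": 0.02,"dz": 0,"rx": 0,"ry": 0,"rz": 0,"claw": 1},{"dx": 0,"dy": 0.022,"dz": 0,"rx": 0,"ry": 0,"rz": 0,"claw": 1},{"dx": 0,"dy": 0.024,"dz": 0,"rx": 0,"ry": 0,"rz": 0,"claw": 1},{"dx": 0,"dy": 0.026,"dz": 0,"rx": 0,"ry": 0,"rz": 0,"claw": 1},{"dx": 0,"dy": 0.028,"dz": 0,"rx": 0,"ry": 0,"rz": 0,"claw": 1},{"dx": 0,"dy": 0.03,"dz": 0,"rx": 0,"ry": 0,"rz": 0,"claw": 1},{"dx": 0,"dy": 0.03,"dz": 0,"rx": 0,"ry": 0,"rz": 0,"claw": 1}])

```text
time_s: 23.9
ee_pos: [0.6602, 0.0881, 0.1104]
eef_rot: [3.142, 0.0, -0.041]
force: [0.9, 0.5, -3.6]
grip_width: 0.0177
grip_force: 40.0
```

Call:
step_arm(plan=[{"dx": 0,"dy": 0.03,"dz": 0,"rx": 0,"ry": 0,"rz": 0,"claw": 1},{"dx": 0,"dy": 0.03,"dz": 0,"rx": 0,"ry": 0,"rz": 0,"claw": 1},{"dx": 0,"dy": 0.03,"dz": 0,"rx": 0,"ry": 0,"rz": 0,"claw": 1},{"dx": 0,"dy": 0.03,"dz": 0,"rx": 0,"ry": 0,"rz": 0,"claw": 1},{"dx": 0,"dy": 0.03,"dz": 0,"rx": 0,"ry": 0,"rz": 0,"claw": 1},{"dx": 0,"dy": 0.03,"dz": 0,"rx": 0,"ry": 0,"rz": 0,"claw": 1},{"dx": 0,"dy": 0.03,"dz": 0,"rx": 0,"ry": 0,"rz": 0,"claw": 1},{"dx": 0,"dy": 0.03,"dz": 0,"rx": 0,"ry": 0,"rz": 0,"claw": 1},{"dx": 0,"dy": 0.03,"dz": 0,"rx": 0,"ry": 0,"rz": 0,"claw": 1},{"dx": 0,"dy": 0.03,"dz": 0,"rx": 0,"ry": 0,"rz": 0,"claw": 1}])

```text
time_s: 24.9
ee_pos: [0.6589, 0.0581, 0.1105]
eef_rot: [-3.142, -0.0, -0.041]
force: [0.7, 0.3, -3.0]
grip_width: 0.0182
grip_force: 40.0
```

```bash
python3 -c "
from h import *
cans()"
```

```text
can 0.036 464 -0.02410756326665925 0.02998048778251608
can 0.108 222 -0.07893103242939359 0.029944528927349966
tcp unit [-0.1285  0.1083] 0.1104 [ 3.141  0.    -0.042] F [-0.2 -0.6 -2.6] w 0.0178 t 24.95
```

Call:
step_arm(plan=[{"dx": 0,"dy": 0.025,"dz": 0,"rx": 0,"ry": 0,"rz": 0,"claw": 1},{"dx": 0,"dy": 0.03,"dz": 0,"rx": 0,"ry": 0,"rz": 0,"claw": 1},{"dx": 0,"dy": 0.03,"dz": 0,"rx": 0,"ry": 0,"rz": 0,"claw": 1},{"dx": 0,"dy": 0.03,"dz": 0,"rx": 0,"ry": 0,"rz": 0,"claw": 1},{"dx": 0,"dy": 0.03,"dz": 0,"rx": 0,"ry": 0,"rz": 0,"claw": 1},{"dx": 0,"dy": 0.03,"dz": 0,"rx": 0,"ry": 0,"rz": 0,"claw": 1},{"dx": 0,"dy": 0.03,"dz": 0,"rx": 0,"ry": 0,"rz": 0,"claw": 1},{"dx": 0,"dy": 0.03,"dz": 0,"rx": 0,"ry": 0,"rz": 0,"claw": 1},{"dx": 0,"dy": 0.03,"dz": 0,"rx": 0,"ry": 0,"rz": 0,"claw": 1},{"dx": 0,"dy": 0.03,"dz": 0,"rx": 0,"ry": 0,"rz": 0,"claw": 1}])

```text
time_s: 25.95
ee_pos: [0.6577, 0.0286, 0.1104]
eef_rot: [3.142, 0.0, -0.041]
force: [-0.3, 0.1, -3.5]
grip_width: 0.0177
grip_force: 40.0
```

Call:
step_arm(plan=[{"dx": 0,"dy": 0.03,"dz": 0,"rx": 0,"ry": 0,"rz": 0,"claw": 1},{"dx": 0,"dy": 0.03,"dz": 0,"rx": 0,"ry": 0,"rz": 0,"claw": 1},{"dx": 0,"dy": 0.03,"dz": 0,"rx": 0,"ry": 0,"rz": 0,"claw": 1},{"dx": 0,"dy": 0.03,"dz": 0,"rx": 0,"ry": 0,"rz": 0,"claw": 1},{"dx": 0,"dy": 0.03,"dz": 0,"rx": 0,"ry": 0,"rz": 0,"claw": 1},{"dx": 0,"dy": 0.03,"dz": 0,"rx": 0,"ry": 0,"rz": 0,"claw": 1},{"dx": 0,"dy": 0.03,"dz": 0,"rx": 0,"ry": 0,"rz": 0,"claw": 1},{"dx": 0,"dy": 0.03,"dz": 0,"rx": 0,"ry": 0,"rz": 0,"claw": 1},{"dx": 0,"dy": 0.03,"dz": 0,"rx": 0,"ry": 0,"rz": 0,"claw": 1},{"dx": 0,"dy": 0.02,"dz": 0,"rx": 0,"ry": 0,"rz": 0,"claw": 1}])

```text
time_s: 26.95
ee_pos: [0.6565, -0.0004, 0.1104]
eef_rot: [3.142, 0.0, -0.041]
force: [-1.2, 0.7, -3.6]
grip_width: 0.0175
grip_force: 40.0
```

Call:
step_arm(plan=[{"dx": 0,"dy": 0.02,"dz": 0,"rx": 0,"ry": 0,"rz": 0,"claw": 1},{"dx": 0,"dy": 0.02,"dz": 0,"rx": 0,"ry": 0,"rz": 0,"claw": 1},{"dx": 0,"dy": 0.02,"dz": 0,"rx": 0,"ry": 0,"rz": 0,"claw": 1},{"dx": 0,"dy": 0.02,"dz": 0,"rx": 0,"ry": 0,"rz": 0,"claw": 1},{"dx": 0,"dy": 0.02,"dz": 0,"rx": 0,"ry": 0,"rz": 0,"claw": 1},{"dx": 0,"dy": 0.02,"dz": 0,"rx": 0,"ry": 0,"rz": 0,"claw": 1},{"dx": 0,"dy": 0.02,"dz": 0,"rx": 0,"ry": 0,"rz": 0,"claw": 1},{"dx": 0,"dy": 0,"dz": 0,"rx": 0,"ry": 0,"rz": 0,"claw": 1},{"dx": 0,"dy": 0,"dz": 0,"rx": 0,"ry": 0,"rz": 0,"claw": 1}])

```text
time_s: 27.85
ee_pos: [0.656, -0.0141, 0.1104]
eef_rot: [3.142, 0.0, -0.041]
force: [-0.1, 0.5, -2.2]
grip_width: 0.0178
grip_force: 40.0
```

```bash
python3 -c "
from h import *
cans()"; python3 home2.py
```

```text
can 0.036 158 0.008412102629833482 0.029902340629431208
can 0.108 104 0.006758175230205132 0.02984800896136341
tcp unit [-0.0567  0.1082] 0.1104 [ 3.141  0.    -0.041] F [-0.5  0.5 -2.6] w 0.0178 t 27.9
lane 0.108 2421 circle x,z [-0.004   0.0332] wall xmin 0.0162 wall z 0.0508 floor z 0.0136
[[121. 214.]
 [137. 304.]
 [427. 305.]] [ 0.65594886 -0.0140543   0.11041754]
```

Can4 is home too (centre 19.6 mm above the floor). I return the pusher to its mat.

Call:
step_arm(plan=[{"dx": 0,"dy": -0.2,"dz": 0,"rx": 0,"ry": 0,"rz": 0,"claw": 1},{"dx": 0,"dy": -0.38,"dz": 0,"rx": 0,"ry": 0,"rz": 0,"claw": 1},{"dx": 0,"dy": -0.38,"dz": 0,"rx": 0,"ry": 0,"rz": 0,"claw": 1},{"dx": 0,"dy": -0.37,"dz": 0,"rx": 0,"ry": 0,"rz": 0,"claw": 1},{"dx": 0,"dy": 0,"dz": -0.3,"rx": 0,"ry": 0,"rz": 0,"claw": 1},{"dx": 0,"dy": 0,"dz": -0.3,"rx": 0,"ry": 0,"rz": 0,"claw": 1},{"dx": -0.33,"dy": -0.23,"dz": 0,"rx": 0,"ry": 0,"rz": 0,"claw": 1},{"dx": -0.33,"dy": -0.23,"dz": 0,"rx": 0,"ry": 0,"rz": 0,"claw": 1},{"dx": -0.33,"dy": -0.23,"dz": 0,"rx": 0,"ry": 0,"rz": 0,"claw": 1},{"dx": -0.33,"dy": -0.23,"dz": 0,"rx": 0,"ry": 0,"rz": 0,"claw": 1}])

```text
time_s: 28.95
ee_pos: [0.532, 0.2169, 0.1706]
eef_rot: [-3.141, -0.0, -0.041]
force: [0.1, 0.7, -2.6]
grip_width: 0.0177
grip_force: 40.0
```

Call:
step_arm(plan=[{"dx": -0.33,"dy": -0.23,"dz": 0,"rx": 0,"ry": 0,"rz": 0,"claw": 1},{"dx": -0.33,"dy": -0.23,"dz": 0,"rx": 0,"ry": 0,"rz": 0,"claw": 1},{"dx": -0.33,"dy": -0.23,"dz": 0,"rx": 0,"ry": 0,"rz": 0,"claw": 1},{"dx": -0.33,"dy": -0.23,"dz": 0,"rx": 0,"ry": 0,"rz": 0,"claw": 1},{"dx": 0,"dy": 0,"dz": 0.2,"rx": 0,"ry": 0,"rz": 0,"claw": 1},{"dx": 0,"dy": 0,"dz": 0.2,"rx": 0,"ry": 0,"rz": 0,"claw": 1},{"dx": 0,"dy": 0,"dz": 0.1,"rx": 0,"ry": 0,"rz": 0,"claw": 1},{"dx": 0,"dy": 0,"dz": 0,"rx": 0,"ry": 0,"rz": 0,"claw": 1}])

```text
time_s: 29.75
ee_pos: [0.4049, 0.3132, 0.1195]
eef_rot: [3.14, 0.002, -0.041]
force: [0.3, 0.1, -3.4]
grip_width: 0.0181
grip_force: 40.0
```

```bash
python3 -c "
from h import *
need([.405,.315,.094],-.041)
o=telemetry.get_obs();print(o['ee_pos'],o['grip_width'],o['force'])
p,o=shot('side','s2.png');i=cv2.imread('pics/s2.png')[300:480,100:340];cv2.imwrite('pics/s2c.png',cv2.resize(i,(720,540)))
"
```

```text
need shift units [ 0.    -0.018  0.255] turn units [ 0.0008  0.001  -0.0003] t 29.8
[0.40493815 0.31324478 0.11949764] 0.018106317629823964 [ 0.27926138  0.13884946 -3.39021411]
```

View pics/s2c.png

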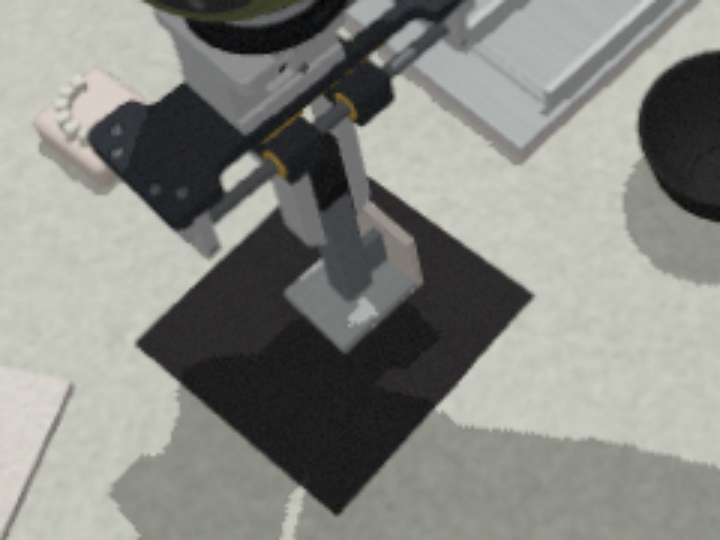

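The pusher hangs upright over the mat, so I lower it slowly.

Call:
step_arm(plan=[{"dx": 0,"dy": 0,"dz": 0.08,"rx": 0,"ry": 0,"rz": 0,"claw": 1},{"dx": 0,"dy": 0,"dz": 0.08,"rx": 0,"ry": 0,"rz": 0,"claw": 1},{"dx": 0,"dy": 0,"dz": 0.05,"rx": 0,"ry": 0,"rz": 0,"claw": 1},{"dx": 0,"dy": 0,"dz": 0.03,"rx": 0,"ry": 0,"rz": 0,"claw": 1},{"dx": 0,"dy": 0,"dz": 0.01,"rx": 0,"ry": 0,"rz": 0,"claw": 1},{"dx": 0,"dy": 0,"dz": 0,"rx": 0,"ry": 0,"rz": 0,"claw": 1},{"dx": 0,"dy": 0,"dz": 0,"rx": 0,"ry": 0,"rz": 0,"claw": 1}])

```text
time_s: 30.5
ee_pos: [0.4054, 0.3137, 0.0957]
eef_rot: [-3.141, -0.0, -0.041]
force: [0.9, 0.3, -2.6]
grip_width: 0.0178
grip_force: 40.0
```

Call:
step_arm(plan=[{"dx": 0,"dy": 0,"dz": 0.01,"rx": 0,"ry": 0,"rz": 0,"claw": 1},{"dx": 0,"dy": 0,"dz": 0.01,"rx": 0,"ry": 0,"rz": 0,"claw": 1},{"dx": 0,"dy": 0,"dz": 0.005,"rx": 0,"ry": 0,"rz": 0,"claw": 1},{"dx": 0,"dy": 0,"dz": 0,"rx": 0,"ry": 0,"rz": 0,"claw": 1}])

```text
time_s: 30.9
ee_pos: [0.4054, 0.3136, 0.0933]
eef_rot: [-3.141, -0.0, -0.041]
force: [-2.6, -1.2, 4.3]
grip_width: 0.0182
grip_force: 40.0
```

Call:
step_arm(plan=[{"dx": 0,"dy": 0,"dz": 0,"rx": 0,"ry": 0,"rz": 0,"claw": 0.6},{"dx": 0,"dy": 0,"dz": 0,"rx": 0,"ry": 0,"rz": 0,"claw": 0.4},{"dx": 0,"dy": 0,"dz": 0,"rx": 0,"ry": 0,"rz": 0,"claw": 0.4},{"dx": 0,"dy": 0,"dz": 0,"rx": 0,"ry": 0,"rz": 0,"claw": 0.4},{"dx": 0,"dy": 0,"dz": -0.2,"rx": 0,"ry": 0,"rz": 0,"claw": 0.4},{"dx": 0,"dy": 0,"dz": -0.3,"rx": 0,"ry": 0,"rz": 0,"claw": 0.4},{"dx": 0,"dy": 0,"dz": -0.4,"rx": 0,"ry": 0,"rz": 0,"claw": 0.4},{"dx": 0,"dy": 0,"dz": -0.4,"rx": 0,"ry": 0,"rz": 0,"claw": 0.4}])

```text
time_s: 31.7
ee_pos: [0.405, 0.3134, 0.2243]
eef_rot: [3.141, 0.001, -0.041]
force: [-0.5, -0.1, -0.3]
grip_width: 0.0564
grip_force: 0.0
```

```bash
python3 -c "
from h import *
p,o=shot('side','s3.png')
print([(r['score'],np.round(r['rect'])) for r in viewer.recognise('pusher',p)[:2]])
print(proj(p,[[.405,.3137,.115]]))
need([.5413,-.147,.21],-.042)
cans()
"
```

```text
[]
[[207.86250104 368.21780632]]
need shift units [1.534 4.557 0.169] turn units [-0.0032 -0.0044  0.0004] t 31.8
can 0.036 458 -0.024105540898773363 0.029949096980859805
can 0.108 451 -0.024497918615371383 0.02970097038018287
tcp unit [-0.3743 -0.155 ] 0.2251 [-3.139 -0.004 -0.041] F [ 0.5 -0.1 -1.3] w 0.0566 t 31.85
```

Call:
step_arm(plan=[{"dx": 0.153,"dy": 0.456,"dz": 0,"rx": 0,"ry": 0,"rz": 0,"claw": 0.4},{"dx": 0.153,"dy": 0.456,"dz": 0,"rx": 0,"ry": 0,"rz": 0,"claw": 0.4},{"dx": 0.153,"dy": 0.456,"dz": 0,"rx": 0,"ry": 0,"rz": 0,"claw": 0.4},{"dx": 0.153,"dy": 0.456,"dz": 0,"rx": 0,"ry": 0,"rz": 0,"claw": 0.4},{"dx": 0.153,"dy": 0.456,"dz": 0,"rx": 0,"ry": 0,"rz": 0,"claw": 0.4},{"dx": 0.153,"dy": 0.456,"dz": 0,"rx": 0,"ry": 0,"rz": 0,"claw": 0.4},{"dx": 0.153,"dy": 0.456,"dz": 0,"rx": 0,"ry": 0,"rz": 0,"claw": 0.4},{"dx": 0.153,"dy": 0.456,"dz": 0,"rx": 0,"ry": 0,"rz": 0,"claw": 0.4},{"dx": 0.153,"dy": 0.456,"dz": 0,"rx": 0,"ry": 0,"rz": 0,"claw": 0.4},{"dx": 0.153,"dy": 0.456,"dz": 0,"rx": 0,"ry": 0,"rz": 0,"claw": 0.4}])

```text
time_s: 32.85
ee_pos: [0.5391, -0.1503, 0.2213]
eef_rot: [-3.141, 0.002, -0.042]
force: [-0.3, 1.4, 0.8]
grip_width: 0.0563
grip_force: 0.0
```

Call:
step_arm(plan=[{"dx": 0,"dy": 0,"dz": 0,"rx": 0,"ry": 0,"rz": 0,"claw": 0.4},{"dx": 0,"dy": 0,"dz": 0,"rx": 0,"ry": 0,"rz": 0,"claw": 0.4}])

```text
time_s: 33.05
ee_pos: [0.5388, -0.1488, 0.2211]
eef_rot: [-3.141, 0.003, -0.043]
force: [-0.5, 0.8, -0.5]
grip_width: 0.0561
grip_force: 0.0
```

```bash
python3 -c "
from h import *
need([.5413,-.147,.122],-.042)
p,o=shot('side','s3.png')
print([(r['score'],np.round(r['rect'])) for r in viewer.recognise('pusher',p)[:2]])
C=cloud(p);print(C[375:425:8,[200,210,220,230]][...,2].round(3))
p,o=shot('wrist')
print([(r['score'],np.round(r['rect'])) for r in viewer.recognise('lamp_handle',p)[:2]],proj(p,[[.5413,-.147,.132]],o))
i=cv2.imread('pics/s3.png')[140:480,90:450];cv2.imwrite('pics/s3c.png',cv2.resize(i,(635,600)))
"
```

```text
need shift units [ 0.027 -0.018  0.991] turn units [-0.0006  0.0016 -0.0007] t 33.0
[(0.83, array([198., 366., 243., 425.]))]
[[0.005 0.115 0.049 0.004]
 [0.004 0.094 0.073 0.049]
 [0.002 0.062 0.051 0.025]
 [0.004 0.012 0.032 0.012]
 [0.009 0.01  0.013 0.014]
 [0.002 0.012 0.011 0.002]
 [0.003 0.001 0.003 0.003]]
[(0.59, array([296.,  39., 350., 380.]))] [[323.64120624 251.90730087]]
```

View pics/s3c.png

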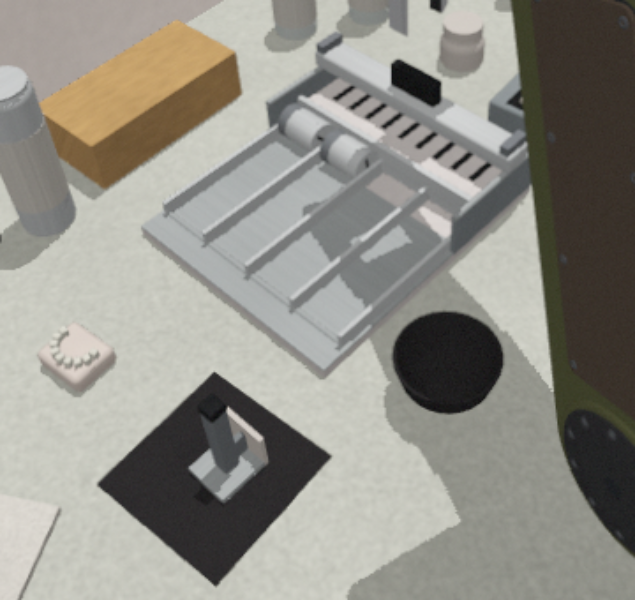

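The pusher stands upright on its mat and both canisters sit in the groove. The lamp is parked and the gripper is above its handle, so I go down and grip it.

Call:
step_arm(plan=[{"dx": 0.027,"dy": -0.02,"dz": 0.3,"rx": 0,"ry": 0,"rz": 0,"claw": 0.4},{"dx": 0,"dy": 0,"dz": 0.35,"rx": 0,"ry": 0,"rz": 0,"claw": 0.4},{"dx": 0,"dy": 0,"dz": 0.23,"rx": 0,"ry": 0,"rz": 0,"claw": 0.4},{"dx": 0,"dy": 0,"dz": 0.1,"rx": 0,"ry": 0,"rz": 0,"claw": 0.4},{"dx": 0,"dy": 0,"dz": 0,"rx": 0,"ry": 0,"rz": 0,"claw": 1},{"dx": 0,"dy": 0,"dz": 0,"rx": 0,"ry": 0,"rz": 0,"claw": 1},{"dx": 0,"dy": 0,"dz": 0,"rx": 0,"ry": 0,"rz": 0,"claw": 1},{"dx": 0,"dy": 0,"dz": 0,"rx": 0,"ry": 0,"rz": 0,"claw": 1},{"dx": 0,"dy": 0,"dz": 0,"rx": 0,"ry": 0,"rz": 0,"claw": 1},{"dx": 0,"dy": 0,"dz": 0,"rx": 0,"ry": 0,"rz": 0,"claw": 1}], grip_force=20)

```text
time_s: 34.25
ee_pos: [0.5422, -0.1466, 0.1254]
eef_rot: [3.141, -0.001, -0.041]
force: [-0.3, -0.3, 2.3]
grip_width: 0.0157
grip_force: 20.0
```

Call:
step_arm(plan=[{"dx": 0,"dy": 0,"dz": 0,"rx": 0,"ry": 0,"rz": 0,"claw": 1},{"dx": 0,"dy": -0.1,"dz": 0,"rx": 0,"ry": 0,"rz": 0,"claw": 1},{"dx": 0,"dy": -0.1,"dz": 0,"rx": 0,"ry": 0,"rz": 0,"claw": 1},{"dx": 0,"dy": -0.1,"dz": 0,"rx": 0,"ry": 0,"rz": 0,"claw": 1},{"dx": 0,"dy": -0.1,"dz": 0,"rx": 0,"ry": 0,"rz": 0,"claw": 1},{"dx": 0,"dy": -0.1,"dz": 0,"rx": 0,"ry": 0,"rz": 0,"claw": 1},{"dx": 0,"dy": -0.1,"dz": 0,"rx": 0,"ry": 0,"rz": 0,"claw": 1},{"dx": 0,"dy": -0.1,"dz": 0,"rx": 0,"ry": 0,"rz": 0,"claw": 1},{"dx": 0,"dy": -0.05,"dz": 0,"rx": 0,"ry": 0,"rz": 0,"claw": 1},{"dx": 0,"dy": 0,"dz": 0,"rx": 0,"ry": 0,"rz": 0,"claw": 1}])

```text
time_s: 35.25
ee_pos: [0.5452, -0.0706, 0.1254]
eef_rot: [-3.141, -0.0, -0.041]
force: [-2.4, 1.9, 6.9]
grip_width: 0.0157
grip_force: 20.0
```

Call:
step_arm(plan=[{"dx": 0,"dy": -0.04,"dz": 0,"rx": 0,"ry": 0,"rz": 0,"claw": 1},{"dx": 0,"dy": -0.03,"dz": 0,"rx": 0,"ry": 0,"rz": 0,"claw": 1},{"dx": 0,"dy": -0.02,"dz": 0,"rx": 0,"ry": 0,"rz": 0,"claw": 1},{"dx": 0,"dy": -0.02,"dz": 0,"rx": 0,"ry": 0,"rz": 0,"claw": 1},{"dx": 0,"dy": -0.01,"dz": 0,"rx": 0,"ry": 0,"rz": 0,"claw": 1},{"dx": 0,"dy": 0,"dz": 0,"rx": 0,"ry": 0,"rz": 0,"claw": 1}])

```text
time_s: 35.85
ee_pos: [0.5456, -0.0617, 0.1254]
eef_rot: [3.137, -0.0, -0.042]
force: [-3.9, -18.8, 5.2]
grip_width: 0.0162
grip_force: 20.0
```

The lamp is at its stop (85 mm travelled, force rose). I release it and go to the wide key.

Call:
step_arm(plan=[{"dx": 0,"dy": 0.03,"dz": 0,"rx": 0,"ry": 0,"rz": 0,"claw": 0.5},{"dx": 0,"dy": 0,"dz": 0,"rx": 0,"ry": 0,"rz": 0,"claw": 0.5},{"dx": 0,"dy": 0,"dz": 0,"rx": 0,"ry": 0,"rz": 0,"claw": 0.5},{"dx": 0,"dy": 0,"dz": 0,"rx": 0,"ry": 0,"rz": 0,"claw": 0.5},{"dx": 0,"dy": 0,"dz": -0.3,"rx": 0,"ry": 0,"rz": 0,"claw": 0.5},{"dx": 0,"dy": 0,"dz": -0.4,"rx": 0,"ry": 0,"rz": 0,"claw": 0.5},{"dx": 0,"dy": 0,"dz": -0.3,"rx": 0,"ry": 0,"rz": 0,"claw": 1},{"dx": -0.11,"dy": 0.43,"dz": 0,"rx": 0,"ry": 0,"rz": 0,"claw": 1},{"dx": -0.11,"dy": 0.43,"dz": 0,"rx": 0,"ry": 0,"rz": 0,"claw": 1},{"dx": -0.11,"dy": 0.43,"dz": 0,"rx": 0,"ry": 0,"rz": 0,"claw": 1}])

```text
time_s: 36.85
ee_pos: [0.5067, -0.191, 0.2252]
eef_rot: [3.142, -0.0, -0.04]
force: [1.2, -0.2, 0.0]
grip_width: 0.0184
grip_force: 0.0
```

Call:
step_arm(plan=[{"dx": -0.11,"dy": 0.43,"dz": 0,"rx": 0,"ry": 0,"rz": 0,"claw": 1},{"dx": -0.11,"dy": 0.43,"dz": 0,"rx": 0,"ry": 0,"rz": 0,"claw": 1},{"dx": -0.11,"dy": 0.43,"dz": 0,"rx": 0,"ry": 0,"rz": 0,"claw": 1},{"dx": -0.11,"dy": 0.38,"dz": 0,"rx": 0,"ry": 0,"rz": 0,"claw": 1},{"dx": 0,"dy": 0,"dz": 0,"rx": 0,"ry": 0,"rz": 0,"claw": 1},{"dx": 0,"dy": 0,"dz": 0,"rx": 0,"ry": 0,"rz": 0,"claw": 1}])

```text
time_s: 37.45
ee_pos: [0.4562, -0.3552, 0.2246]
eef_rot: [-3.141, 0.0, -0.043]
force: [0.3, 1.5, -0.3]
grip_width: 0.0006
grip_force: 0.0
```

```bash
python3 -c "
from h import *
need([.4545,-.359,.068],-.042)
p,o=shot('wrist')
for k in['key_full_top']:
  for r in viewer.recognise(k,p)[:2]:
    a=r['rect'];print(k,r['score'],np.round(a),atz(p,[((a[0]+a[2])/2,(a[1]+a[3])/2)],.061,o))
p,o=shot('top')
for r in viewer.recognise('lamp_handle',p)[:1]: print(r)
C=cloud(p);m=(C[...,2]>.11)&(C[...,2]<.145)&(C[...,1]>-.2)&(C[...,1]<0)&(C[...,0]>.49)&(C[...,0]<.6);print('fin',m.sum(),inv(C[m]).mean(0))
print(telemetry.get_obs()['grip_width'])
"
```

```text
need shift units [-0.015  0.039  1.566] turn units [-0.0004  0.0002 -0.0004] t 37.5
key_full_top 0.81 [298. 212. 357. 246.] [[ 0.4571965  -0.35842163  0.061     ]]
{'rect': [325.9, 162.9, 348.0, 294.2], 'score': 0.76}
fin 211 [-0.00293971 -0.00183226]
0.00040572827772573456
```

Call:
step_arm(plan=[{"dx": 0,"dy": 0.04,"dz": 0.4,"rx": 0,"ry": 0,"rz": 0,"claw": 1},{"dx": 0,"dy": 0,"dz": 0.4,"rx": 0,"ry": 0,"rz": 0,"claw": 1},{"dx": 0,"dy": 0,"dz": 0.35,"rx": 0,"ry": 0,"rz": 0,"claw": 1},{"dx": 0,"dy": 0,"dz": 0.15,"rx": 0,"ry": 0,"rz": 0,"claw": 1},{"dx": 0,"dy": 0,"dz": 0.1,"rx": 0,"ry": 0,"rz": 0,"claw": 1},{"dx": 0,"dy": 0,"dz": 0.08,"rx": 0,"ry": 0,"rz": 0,"claw": 1},{"dx": 0,"dy": 0,"dz": 0.06,"rx": 0,"ry": 0,"rz": 0,"claw": 1},{"dx": 0,"dy": 0,"dz": 0.04,"rx": 0,"ry": 0,"rz": 0,"claw": 1},{"dx": 0,"dy": 0,"dz": 0,"rx": 0,"ry": 0,"rz": 0,"claw": 1},{"dx": 0,"dy": 0,"dz": 0,"rx": 0,"ry": 0,"rz": 0,"claw": 1}])

```text
time_s: 38.65
ee_pos: [0.4568, -0.3593, 0.0683]
eef_rot: [3.141, -0.002, -0.041]
force: [-0.1, 3.3, 7.2]
grip_width: 0.0004
grip_force: 3.3
```

Call:
step_arm(plan=[{"dx": 0,"dy": 0,"dz": 0.015,"rx": 0,"ry": 0,"rz": 0,"claw": 1},{"dx": 0,"dy": 0,"dz": 0.01,"rx": 0,"ry": 0,"rz": 0,"claw": 1},{"dx": 0,"dy": 0,"dz": 0,"rx": 0,"ry": 0,"rz": 0,"claw": 1}])

```text
time_s: 38.95
ee_pos: [0.4571, -0.3594, 0.068]
eef_rot: [3.14, -0.003, -0.041]
force: [-8.6, 11.1, 30.6]
grip_width: 0.0007
grip_force: 15.2
```

Bottomed out at 30 N. I retreat and check.

Call:
step_arm(plan=[{"dx": 0,"dy": 0,"dz": -0.1,"rx": 0,"ry": 0,"rz": 0,"claw": 1},{"dx": 0,"dy": 0,"dz": -0.4,"rx": 0,"ry": 0,"rz": 0,"claw": 1},{"dx": 0,"dy": 0,"dz": -0.45,"rx": 0,"ry": 0,"rz": 0,"claw": 1},{"dx": 0,"dy": 0,"dz": -0.45,"rx": 0,"ry": 0,"rz": 0,"claw": 1},{"dx": -0.4,"dy": 0,"dz": 0,"rx": 0,"ry": 0,"rz": 0,"claw": 1},{"dx": -0.4,"dy": 0,"dz": 0,"rx": 0,"ry": 0,"rz": 0,"claw": 1},{"dx": -0.3,"dy": 0,"dz": 0,"rx": 0,"ry": 0,"rz": 0,"claw": 1},{"dx": 0,"dy": 0,"dz": 0,"rx": 0,"ry": 0,"rz": 0,"claw": 1},{"dx": 0,"dy": 0,"dz": 0,"rx": 0,"ry": 0,"rz": 0,"claw": 1}])

```text
time_s: 39.85
ee_pos: [0.3464, -0.355, 0.2053]
eef_rot: [3.14, -0.001, -0.042]
force: [0.2, -0.2, -0.4]
grip_width: 0.0004
grip_force: 0.0
```

```bash
python3 -c "
from h import *
p,o=shot('wrist');C=cloud(p,o)
for k in['key_full_top','key_off_top']:
  for r in viewer.recognise(k,p)[:1]:
    a=[int(v) for v in r['rect']];print(k,r['score'],a,'median',np.median(C[a[1]+8:a[3]-8,a[0]+8:a[2]-8].reshape(-1,3),0).round(4))
for n in('top','side'):
  p,o=shot(n)
  for k in('pusher','cast_a','jar'):print(n,k,[(round(r['score'],2),np.round(r['rect'])) for r in viewer.recognise(k,p)[:2]])
C=cloud(p);print('pusher z',C[375:425:8,[200,210,220,230]][...,2].round(3))
"
```

```text
key_full_top 0.64 [289, 93, 357, 130] median [ 0.4561 -0.3583  0.05  ]
key_off_top 0.88 [214, 97, 254, 139] median [ 0.4537 -0.2829  0.0601]
top pusher [(0.8, array([178., 273., 204., 297.]))]
top cast_a [(0.86, array([412., 305., 440., 328.])), (0.76, array([178., 191., 196., 218.]))]
top jar [(0.84, array([432., 186., 464., 219.]))]
side pusher [(0.74, array([199., 364., 244., 425.]))]
side cast_a [(0.59, array([110., 323., 152., 363.]))]
side jar [(0.88, array([340., 150., 363., 182.])), (0.64, array([243., 179., 364., 264.]))]
pusher z [[0.003 0.116 0.049 0.004]
 [0.006 0.094 0.074 0.047]
 [0.003 0.059 0.055 0.023]
 [0.005 0.012 0.031 0.009]
 [0.011 0.011 0.012 0.01 ]
 [0.005 0.009 0.01  0.004]
 [0.003 0.002 0.005 0.005]]
```

The wide key is down (50 mm) and the off key is up (60 mm). The pusher is standing on its mat and the bystanders have not moved.

```bash
python3 -c "
from station import hand_in
print(hand_in())"
```

```text
the job is handed in; nothing more can be done
None
```

The job is done and handed in, all in the order asked: unit switched off, lamp parked, both canisters present rolled home, pusher back upright on its mat, lamp slid to its stop over the canisters, and last the wide key pressed fully down.

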